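Raise a tin to focus under the laser marker

ROBOT

A 7-joint arm with a two-finger parallel gripper is mounted at the origin on the work surface. World frame = base frame: x ahead of the robot, y to its left, z up, the work surface at z = 0. Lengths are in mm, angles in rad, forces in N, time in s.
With the tool pointing down it reaches from about 400 to 750 mm from the base axis. Payload 19.5 kg.
Tool frame: the origin (TCP) lies on the mounting face of the last link; the fingertips stand r.finger_overhang ahead of it and the grasp point (between the pads) lies 155 mm ahead of it (r.finger_overhang is the distance from the TCP to the fingertips, in mm); z points along the fingers, y is the direction in which the jaws open and shut (so a half turn about z gives the same grasp; the last joint's range is limited). The gripper opens to 85 mm and grips with 20 to 120 N. Pads are 22 mm wide; open, the fingers measure 114 mm over their backs; the gripper's body (76 mm by 85 mm) begins 54 mm behind the grasp point. The pads swing forward as they close: fully open they stand 13 mm farther back than shut.
Start: joints at [-1.287, 0.707, -0.028, 1.485, 0.022, 0.951, -0.075], TCP at [184.032, 544.746, 404.668] pointing down, gripper open.
Joint ranges: [-2.71, 2.71], [-0.32, 2.16], [-1.57, 1.52], [0, 2.45], [-1.46, 4.6], [0, 2.02], [-2.83, 2.83]. Speed limits (rad/s): [1.89, 1.89, 2.57, 2.57, 3.01, 3.01, 3.01].

INTERFACE

Orientations are given as a rotation vector (axis times angle).
In Python, from plant import r gives the robot as it stands.
- The arm moves only by the tool carry_out, never from a script. Its argument "series" is a list of rows, each an object with "linear": the shift along the world's x, y, z in cm, a list of three; "delta_rot": the turn, a rotation vector about the world's x, y, z in degrees, a list of three; "grip": the opening, from -1 (shut) to 1 (fully open). A call has 1 to 5 rows; each row is the pose to reach, as a shift and turn from the pose commanded when the call began; what a row does not reach only later rows make up. A row lasts 1/10 s, in which the tool goes at most 50 mm and 8.59 degrees, less where a joint would pass 70% of its speed; a pose out of reach is approached as far as the arm can. A call with a gripper value outside its range is refused whole. The fingers move at their own pace and stop on an object; the grip force is fixed at half the most. Time passes only in rows, so rows that repeat a pose let the fingers close. It gives the time, the measured TCP pose, the force and the opening at its end, in the units of the state.
- r.read_state(): the state, without advancing time (a new reading comes with each control period).
- r.snapshot(name): name is "scene" or "top"; returns a dict with "frame" (480x640x3 uint8, red, green, blue), "range_z" (480x640 float32, mm along the optical axis (not along the pixel's ray), 0 where there is no reading), "intrinsics" (3x3 intrinsics, pixels), "k1" (the pictures are not rectified: a ray, as slopes to the right and down, at radius r is drawn at 1 + k1 r^2 times it, then the intrinsics apply), "R" (3x3) and "t" (3): a world point X has camera coordinates R X + t. Camera axes: x right, y down, z forward; pixel columns grow to the right and rows downward; lengths in mm; the calibration is good to about 2 mm. A picture is of the moment at which its call begins.
- r.job_done(): hands the job in, once; it reports no verdict.
The state is a dict: "time_s": time; "joints": joint angles; "qd": joint speeds; "joint_efforts": joint torques, N m; "tool_pos": TCP position; "ee_rot": TCP orientation; "contact_force": force on the tool from outside, world axes, zero at the start; "wrist_torque": the same for the moment, N m; "grip_width": finger opening in mm.
Only numpy, scipy, OpenCV 4.12 (cv2) and the standard library are available. Lean on these libraries where they do the work, as an engineer would, in place of code of your own. Each camera call takes 0.05 s, during which the arm holds its last target. There are 200 camera calls.

TASK

Bring the gold tin up to focus under the laser head: stack the loose grey spacer case squarely on the grey case already standing on the drilled plate and let go of it, then set the gold tin from the ramp level on top of it, each flush with the one below on all sides (within 4 mm) with its long side along the other's. Set them down gently without dropping or pressing hard, do not shift the standing case, do not bump the laser head, and leave everything else where it is.

Things in the scene. Friction and masses are not known exactly. Their poses are not given: they have to be found in the camera images.
- laser: Laser marker, fixed but standing elsewhere each time. Origin on the table right under the lens axis; x points away from the robot, y to its left (the open side: +y), z up. Drilled aluminium plate 280 (x) x 240 (y) mm, centred at y = -30 mm, its top at z = 12 mm; post 70 x 60 mm, 540 mm tall, at x = 60, y = -290 mm on a foot 200 x 110 x 14 mm.
- head: Laser head on the marker, same origin and axes as laser. Black lens barrel, radius 42 mm, on the z axis, z 282 to 328 mm; over it a grey box, x -45 to 55, y -60 to 45, z 325 to 455 mm; a blue beam (x -38 to 48, z 345 to 435) runs to the post on the -y side. An upright gripper over the column would strike the lens: lean the tool so the hand stays on the +y side.
- base_case: Grey closed spacer case, 80 (x) x 52 (y) x 40 mm (z), standing loose on the drilled plate below the lens, its long side about along the marker's y: the foot of the column. Origin: centre of its underside; z up.
- spacer_case: The loose grey closed spacer case, 80 (x) x 52 (y) x 40 mm (z), lying flat on the table. Origin: centre of its underside; z up. 0.25 to 0.5 kg.
- gold_tin: Gold (brass) closed tin, 80 (x) x 52 (y) x 36 mm (z), starting on the ramp, its underside on the sloping board. Origin: centre of its underside; z is the normal of its lid. 0.14 to 0.28 kg.
- ramp: Fixed ramp, standing elsewhere each time: white board 64 mm wide (y), 122 mm long, sloping 30 degrees down to its own -x side (turned to the robot's left), orange lip 12 mm high at the low end, on which the gold tin rests. Origin on the table below the middle of the tin, where the board surface is 55 mm up; board x -40 to 63 mm, highest 92 mm; open at both y sides.
- blue_tin: Blue closed tin, 80 x 52 x 36 mm, flat on the table beside the spacer case (which of the two is on the left varies): not to be moved. Origin: centre of its underside.
- lens_cap: Black lens cap, disc of 80 mm diameter, 14 mm high, lying on the table: leave. Origin: centre of its underside.
- brass_cards: Pile of brass cards, 85 x 54 x 8 mm, on the near right part of the drilled plate: leave. Origin: centre of its underside.
- screwdriver: Screwdriver lying on the table: leave. Origin below the middle of it.
Things that resemble listed ones, but are neither listed nor needed, are in the scene too. Leave any orange or purple look-alike of the base_case alone.

How it is judged:
By the outcome, as a careful person would: the job done as asked, in the order asked, and still so for the second after the job is handed in, with the robot touching nothing.
It also fails if it takes over 72 s, if anything falls off the work surface, if the arm or the gripper's body presses on something with over 40 N, if the wrist force passes 120 N, or if a joint passes its speed limit or range.

## Working session

There is one attempt and no reset: what is moved stays moved. The work goes in short steps, Python scripts to look and compute and a tool call to move; the robot and the scene stay as the last step left them, time stands still between calls to the robot, and variables do not carry over. Pictures are saved under pics/ and viewed, and the job is handed in when it is done.

Besides the shell and the picture viewer there is one more tool, called after "Call:" as name([rows], argument=value, ...), one row to a line, values as JSON. carry_out: Moves the arm, as the interface text tells. Its arguments: {"type":"object","properties":{"series":{"type":"array","items":{"type":"object","properties":{"linear":{"type":"array","items":{"type":"number"}},"delta_rot":{"type":"array","items":{"type":"number"}},"grip":{"type":"number"}}}}},"required":["series"]}

```bash
ls; mkdir -p pics; cat > h.py <<'E'
import numpy as np, cv2
from plant import r
def snap(n,save=None):
    s=r.snapshot(n)
    if save: cv2.imwrite('pics/'+save+'.png',s['frame'][:,:,::-1])
    np.savez('/tmp/'+n+'.npz',**s)
    return s
def pts(s):
    # world xyz for each pixel from depth
    K=np.array(s['intrinsics'],float);k1=float(s['k1'])
    v,u=np.mgrid[0:480,0:640].astype(np.float32)
    p=cv2.undistortPoints(np.stack([u.ravel(),v.ravel()],1)[:,None].astype(np.float64),K,np.array([k1,0,0,0.]))[:,0]
    z=s['range_z'].ravel()
    c=np.c_[p*z[:,None],z]
    X=(c-s['t'])@s['R']
    X[z==0]=np.nan
    return X.reshape(480,640,3)
E
python3 - <<'E'
from h import *
st=r.read_state();print(st, r.finger_overhang)
for n in('scene','top'):
    s=snap(n,n+'0');print(n,s['intrinsics'],s['k1'],s['R'],s['t'], -s['R'].T@s['t'])
E
```

```text
pics
{'time_s': 0.0, 'joints': array([-1.28672018,  0.70708898, -0.02765146,  1.48498628,  0.02199382,
        0.95086588, -0.07546379]), 'qd': array([-1.70250531e-03,  1.79923979e-03, -9.03496366e-04, -1.49889738e-03,
       -1.53535313e-03,  1.65940016e-03,  7.40250233e-05]), 'joint_efforts': array([ 4.64969817e-04, -8.83204579e+01,  1.23462025e+00, -2.36160904e+01,
        1.69124751e-02,  6.68218112e-03, -2.99816304e-05]), 'tool_pos': array([183.98571012, 544.69897561, 404.23808891]), 'ee_rot': array([-5.09350216e-01, -3.09985902e+00,  1.62374740e-03]), 'contact_force': array([ 0.2283228 , -0.28018571, -0.00461119]), 'wrist_torque': array([-0.03152861,  0.05604634, -0.04061865]), 'grip_width': 85.42913227282575} 173.4
scene [[529.96258038   0.         317.83406279]
 [  0.         529.96258038 245.0125549 ]
 [  0.           0.           1.        ]] -0.14361542005550393 [[ 0.48721439  0.8732772  -0.0030104 ]
 [ 0.63270721 -0.35536863 -0.68803687]
 [-0.60191671  0.33331676 -0.72566949]] [-274.89460091 -284.11299614 1318.44065286] [1107.28441018 -300.36402488  760.44439561]
top [[504.99502276   0.         318.93707947]
 [  0.         504.99502276 235.01814636]
 [  0.           0.           1.        ]] -0.08226206251260762 [[-0.01670613 -0.9991331  -0.03813076]
 [-0.98902443  0.02211239 -0.14608803]
 [ 0.14680455  0.03527169 -0.98853646]] [  62.89299879  516.34860612 1052.67616928] [ 357.19443107   14.29111069 1118.43928413]
```

View pics/scene0.png

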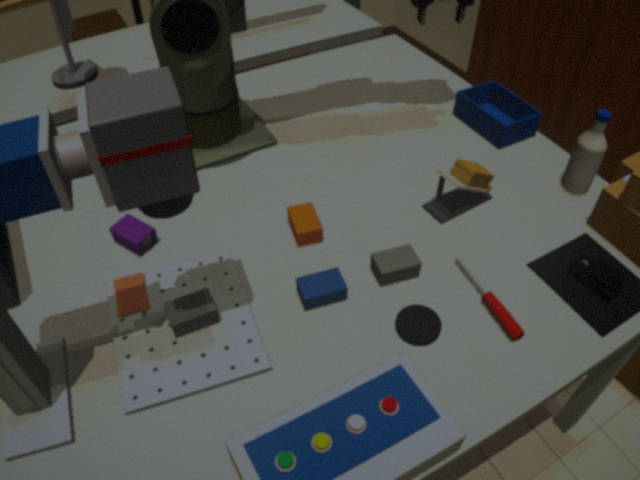

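View pics/top0.png

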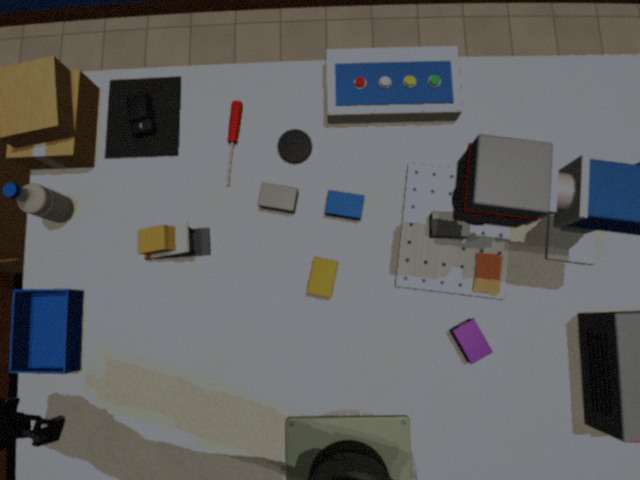

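```bash
cat >> h.py <<'E'
def ray(s,uv,z):
    K=np.array(s['intrinsics'],float)
    p=cv2.undistortPoints(np.array(uv,float).reshape(-1,1,2),K,np.array([float(s['k1']),0,0,0.]))[:,0]
    d=np.c_[p,np.ones(len(p))]@s['R']; o=-s['R'].T@s['t']
    return o+d*((z-o[2])/d[:,2])[:,None]
def face(s,box,zlo,zhi,zt):
    P=pts(s);m=np.zeros((480,640),np.uint8);u0,v0,u1,v1=box
    zz=P[v0:v1,u0:u1,2];m[v0:v1,u0:u1]=((zz>zlo)&(zz<zhi))
    n,l,st,_=cv2.connectedComponentsWithStats(m)
    k=1+np.argmax(st[1:,4]);m=(l==k)
    c,_=cv2.findContours(m.astype(np.uint8),cv2.RETR_EXTERNAL,cv2.CHAIN_APPROX_NONE)
    c=max(c,key=len)[:,0]
    W=ray(s,c,zt)[:,:2].astype(np.float32)
    zs=P[m][:,2]
    return cv2.minAreaRect(W),np.median(zs),zs.std(),m.sum()
E
python3 - <<'E'
from h import *
t=dict(np.load('/tmp/top.npz'));s=dict(np.load('/tmp/scene.npz'))
print('spacer top',face(t,(250,175,305,220),30,50,40))
print('spacer scene',face(s,(360,235,430,292),30,50,40))
print('blue top',face(t,(315,180,375,228),26,50,36))
print('blue scene',face(s,(285,260,355,312),26,50,36))
print('base scene',face(s,(155,275,235,345),42,65,52))
print('base top',face(t,(420,205,475,245),42,65,52))
print('orange scene',face(s,(100,265,160,322),42,65,52))
P=pts(t)
print('table z',np.nanmedian(P[300:340,150:250,2]),'plate',np.nanmedian(P[245:280,410:460,2]))
print('head box top',face(t,(440,120,565,240),430,480,455))
# gold
hsv=cv2.cvtColor(t['frame'],cv2.COLOR_RGB2HSV)
for n,f,b in(('top',t,(130,218,185,262)),('scene',s,(440,150,505,200))):
    P=pts(f);q=f['frame'].astype(int);u0,v0,u1,v1=b
    m=np.zeros((480,640),bool);m[v0:v1,u0:u1]=((q[...,0]-q[...,2])>60)[v0:v1,u0:u1]
    X=P[m];X=X[~np.isnan(X[:,0])];print(n,m.sum(),X.min(0),X.max(0),X.mean(0))
for n,f,b in(('top',t,(410,200,480,245)),('scene',s,(90,230,290,350)),('top',t,(125,205,225,270)),('scene',s,(410,140,510,230))):
    u0,v0,u1,v1=b
    cv2.imwrite('pics/c_%s_%d.png'%(n,u0),cv2.resize(np.clip(f['frame'][v0:v1,u0:u1,::-1]*1.5,0,255).astype(np.uint8),None,fx=5 if n=='top' else 4,fy=5 if n=='top' else 4,interpolation=2))
E
```

```text
spacer top (((603.5065307617188, 142.80484008789062), (79.78224182128906, 54.75792694091797), 78.77180480957031), np.float64(39.02589201472165), np.float64(2.2229747796040664), np.int64(866))
spacer scene (((612.02099609375, 136.74700927734375), (85.3978271484375, 56.9704475402832), 78.36356353759766), np.float64(39.31813472907237), np.float64(2.3828706026308164), np.int64(1034))
blue top (((583.9390258789062, -2.0815582275390625), (81.37471771240234, 54.592445373535156), 79.59883880615234), np.float64(35.117466622550836), np.float64(2.2094714570149026), np.int64(892))
blue scene (((591.1848754882812, -9.143882751464844), (82.10950469970703, 59.87125778198242), 80.24150085449219), np.float64(35.5429556423147), np.float64(2.2779017530918586), np.int64(1155))
base scene (((540.3963623046875, -231.12979125976562), (80.42957305908203, 59.848812103271484), 87.14537811279297), np.float64(51.48445598503068), np.float64(2.2092725433159432), np.int64(1317))
base top (((532.5455932617188, -225.74021911621094), (81.17334747314453, 53.798500061035156), 86.55078887939453), np.float64(51.20246782544814), np.float64(2.4079866483180017), np.int64(802))Traceback (most recent call last):
  File "<stdin>", line 9, in <module>
  File "h.py", line 27, in face
    k=1+np.argmax(st[1:,4]);m=(l==k)
        ~~~~~~~~~^^^^^^^^^^
    return _wrapfunc(a, 'argmax', axis=axis, out=out, **kwds)
    return bound(*args, **kwds)
ValueError: attempt to get argmax of an empty sequence
```

```bash
python3 - <<'E'
from h import *
print([a for a in dir(r) if a[0]!='_'])
t=dict(np.load('/tmp/top.npz'));s=dict(np.load('/tmp/scene.npz'))
P=pts(t)
print('table z',np.nanmedian(P[300:340,150:250,2]),'plate',np.nanmedian(P[245:280,410:460,2]))
print('head box top',face(t,(440,120,565,240),430,480,455))
for n,f,b in(('top',t,(130,218,185,262)),('scene',s,(440,150,505,200))):
    P=pts(f);q=f['frame'].astype(int);u0,v0,u1,v1=b
    m=np.zeros((480,640),bool);m[v0:v1,u0:u1]=((q[...,0]-q[...,2])>60)[v0:v1,u0:u1]
    X=P[m];X=X[~np.isnan(X[:,0])];print(n,m.sum(),X.min(0).round(),X.max(0).round(),X.mean(0).round(1))
    # plane fit
    c=X.mean(0);w=np.linalg.svd(X-c)[2][2];w*=np.sign(w[2]);print('normal',w.round(3))
for n,f,b in(('top',t,(410,200,520,305)),('scene',s,(90,230,290,350)),('top',t,(125,205,225,270)),('scene',s,(410,140,510,230))):
    u0,v0,u1,v1=b
    cv2.imwrite('pics/c_%s_%d.png'%(n,u0),cv2.resize(np.clip(f['frame'][v0:v1,u0:u1,::-1]*1.5,0,255).astype(np.uint8),None,fx=4,fy=4,interpolation=2))
E
```

```text
['PlanningError', 'finger_overhang', 'job_done', 'read_state', 'snapshot']
table z -0.2226199033197596 plate 11.785032803135989
head box top (((532.2304077148438, -227.671630859375), (119.88567352294922, 104.91304016113281), 82.03388214111328), np.float64(454.06944135562014), np.float64(4.950019105646035), np.int64(6352))
top 761 [479. 359.  40.] [534. 440. 108.] [509.3 396.4  88.3]
normal [-0.051  0.33   0.943]
scene 401 [490. 356.  35.] [542. 432. 105.] [517.1 379.2  88.3]
normal [0.142 0.272 0.952]
```

View pics/c_top_125.png

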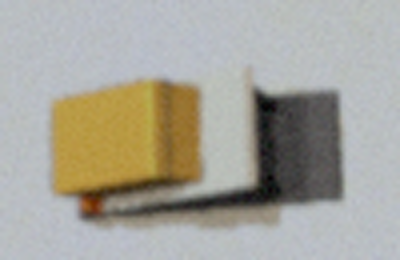

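View pics/c_scene_410.png

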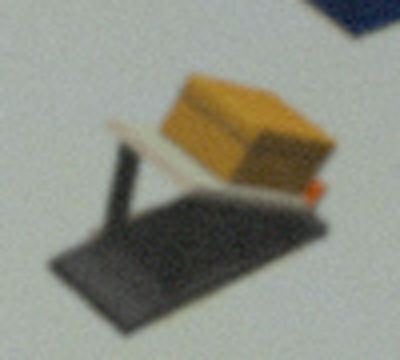

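View pics/c_scene_90.png

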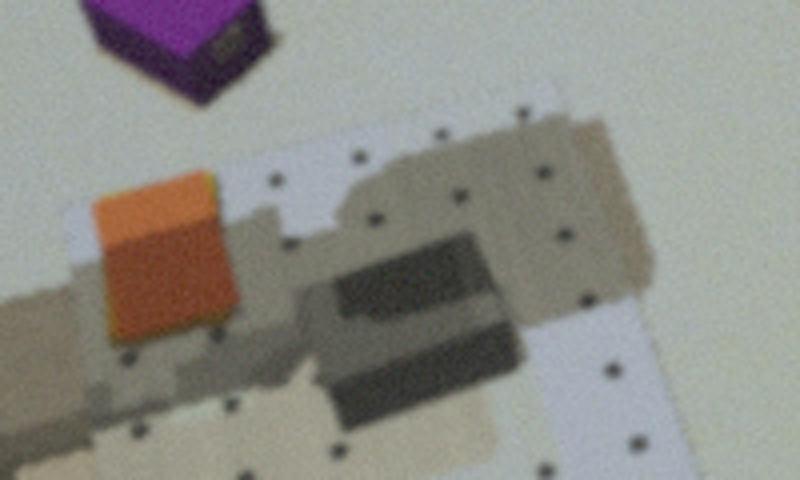

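```bash
python3 - <<'E'
from h import *
t=dict(np.load('/tmp/top.npz'))
P=pts(t);q=t['frame'].astype(int)
m=np.zeros((480,640),bool);m[218:262,130:185]=((q[...,0]-q[...,2])>60)[218:262,130:185]
g=q[...,0]
print(np.percentile(g[m],[5,25,50,75,95]))
# lid pixel: iterate plane fit with prior slope 30deg
n=np.array([0,.5,.866])
for it in range(8):
    X=P.reshape(-1,3)
    d=P@n; off=np.nanmax(np.histogram(d[m],bins=40)[0]); 
    h,e=np.histogram(d[m],bins=np.arange(np.nanmin(d[m]),np.nanmax(d[m]),2));k=np.argmax(h);o=e[k]+1
    lid=m&(np.abs(d-o)<5)
    A=P[lid];A=A[~np.isnan(A[:,0])];c=A.mean(0);n2=np.linalg.svd(A-c,full_matrices=False)[2][2];n2*=np.sign(n2[2])
    n=np.array([n2[0],n2[1],0]);n=n/np.linalg.norm(n)*.5;n[2]=.866
print('fit normal',n2.round(3),'used',n.round(3),lid.sum(),'o',np.median(A@n))
o=np.median(A@n)
mm=cv2.morphologyEx(lid.astype(np.uint8),cv2.MORPH_OPEN,np.ones((3,3),np.uint8))
c,_=cv2.findContours(mm,cv2.RETR_EXTERNAL,cv2.CHAIN_APPROX_NONE);c=max(c,key=len)[:,0]
K=t['intrinsics'];p=cv2.undistortPoints(c.astype(float).reshape(-1,1,2),K,np.array([float(t['k1']),0,0,0]))[:,0]
D=np.c_[p,np.ones(len(p))]@t['R'];O=-t['R'].T@t['t'];X=O+D*((o-O@n)/(D@n))[:,None]
ey=np.cross(n,[0,0,1.]);ey/=np.linalg.norm(ey);ex=np.cross(ey,n) # ex: in-slope
R=cv2.minAreaRect(np.c_[X@ex,X@ey].astype(np.float32));print(R,'ex',ex,'ey',ey)
C=ex*R[0][0]+ey*R[0][1]+n*o;print('lid centre',C,'underside',C-36*n, 'downhill az',np.degrees(np.arctan2(n[1],n[0])))
E
```

```text
[ 97. 108. 122. 124. 125.]Traceback (most recent call last):
  File "<stdin>", line 11, in <module>
    bin_edges, uniform_bins = _get_bin_edges(a, bins, range, weights)
                              ~~~~~~~~~~~~~~^^^^^^^^^^^^^^^^^^^^^^^^^
    first_edge, last_edge = _get_outer_edges(a, range)
                            ~~~~~~~~~~~~~~~~^^^^^^^^^^
    raise ValueError(
        f"autodetected range of [{first_edge}, {last_edge}] is not finite")
ValueError: autodetected range of [nan, nan] is not finite
```

```bash
cat > lid.py <<'E'
from h import *
t=dict(np.load('/tmp/top.npz'))
P=pts(t);q=t['frame'].astype(int)
m=np.zeros((480,640),bool);m[218:262,130:185]=((q[...,0]-q[...,2])>60)[218:262,130:185]
lid=cv2.morphologyEx((m&(q[...,0]>115)).astype(np.uint8),cv2.MORPH_OPEN,np.ones((3,3),np.uint8))
A=P[(cv2.erode(lid,np.ones((5,5)))>0)];A=A[~np.isnan(A[:,0])];n2=np.linalg.svd(A-A.mean(0),full_matrices=False)[2][2];n2*=np.sign(n2[2])
n=np.array([n2[0],n2[1],0]);n=n/np.linalg.norm(n)*.5;n[2]=.866
o=np.median(A@n);print('fit normal',n2.round(3),'used',n.round(3),lid.sum(),'o',o)
c,_=cv2.findContours(lid,cv2.RETR_EXTERNAL,cv2.CHAIN_APPROX_NONE);c=max(c,key=len)[:,0]
p=cv2.undistortPoints(c.astype(float).reshape(-1,1,2),t['intrinsics'],np.array([float(t['k1']),0,0,0]))[:,0]
D=np.c_[p,np.ones(len(p))]@t['R'];O=-t['R'].T@t['t'];X=O+D*((o-O@n)/(D@n))[:,None]
ey=np.cross(n,[0,0,1.]);ey/=np.linalg.norm(ey);ex=np.cross(ey,n)
R=cv2.minAreaRect(np.c_[X@ex,X@ey].astype(np.float32));print(R,'ex',ex.round(3),'ey',ey.round(3))
C=ex*R[0][0]+ey*R[0][1]+n*o;print('lid centre',C,'underside',C-36*n, 'downhill az',np.degrees(np.arctan2(n[1],n[0])))
b=cv2.boxPoints(R);W=b[:,:1]*ex+b[:,1:]*ey+n*o;print(W.round(1))
E
python3 lid.py
```

```text
fit normal [-0.016  0.496  0.868] used [-0.016  0.5    0.866] 536 o 271.0182732298838
((-293.84075927734375, 522.5432739257812), (76.82838439941406, 47.37749481201172), 0.8006443977355957) ex [ 0.027 -0.866  0.5  ] ey [ 1.     0.031 -0.   ]
lid centre [510.02104031 406.21508442  87.78144498] underside [510.58709709 388.22398719  56.60544498] downhill az 91.80211180692481
[[532.1 440.5  68.4]
 [484.8 438.4  68.7]
 [487.9 372.  107.2]
 [535.3 374.  106.8]]
```

```bash
cat >> h.py <<'E'
from scipy.spatial.transform import Rotation as Ro
def pose(G,l,up,th,flip=1,back=0):
    """grasp point G, hand leans th deg from 'up' toward unit l; jaw = l x up; returns TCP pos, R"""
    l=np.array(l,float);l/=np.linalg.norm(l);up=np.array(up,float);up/=np.linalg.norm(up);t=np.radians(th)
    z=-(np.cos(t)*up+np.sin(t)*l);y=np.cross(l,up)*flip;x=np.cross(y,z)
    return np.array(G)-(155+back)*z,np.c_[x,y,z]
def az(a):a=np.radians(a);return np.array([np.cos(a),np.sin(a),0])
def delta(p,R,st=None):
    st=st or r.read_state();R0=Ro.from_rotvec(st['ee_rot'])
    d=(p-st['tool_pos'])/10;v=np.degrees((Ro.from_matrix(R)*R0.inv()).as_rotvec())
    print('t%.2f'%st['time_s'],'lin cm',d.round(2),'rot deg',v.round(2),'F',st['contact_force'].round(1),'w %.1f'%st['grip_width'],'q',st['joints'].round(2));return d,v
E
python3 - <<'E'
from h import *
p,R=pose([603.5,142.8,24],az(78.8),[0,0,1],40,back=90);print(p)
delta(p,R)
p2,R2=pose([603.5,142.8,24],az(78.8),[0,0,1],40);print(p2)
E
```

```text
[634.08860141 297.28372578 211.68088856]
t0.10 lin cm [ 45.01 -24.74 -19.26] rot deg [-37.65 -21.86 -78.89] F [-0.5 -0.9  0.3] w 85.4 q [-1.29  0.71 -0.03  1.48  0.02  0.95 -0.08]
[622.85197232 240.53460203 142.73688868]
```

Call:
carry_out([
  {"linear":[3.5,-1.9,-1.5],"delta_rot":[-2.9,-1.7,-6.1],"grip":1},
  {"linear":[6.9,-3.8,-3],"delta_rot":[-5.8,-3.4,-12.1],"grip":1},
  {"linear":[10.4,-5.7,-4.4],"delta_rot":[-8.7,-5.0,-18.2],"grip":1},
  {"linear":[13.8,-7.6,-5.9],"delta_rot":[-11.6,-6.7,-24.3],"grip":1},
  {"linear":[17.3,-9.5,-7.4],"delta_rot":[-14.5,-8.4,-30.3],"grip":1},
])

```text
time_s: 0.6
tool_pos: [358.1, 448.9, 330.1]
ee_rot: [1.228, 2.669, -0.333]
contact_force: [1.7, 0.7, 0.1]
grip_width: 85.3
```

Call:
carry_out([
  {"linear":[3.5,-1.9,-1.5],"delta_rot":[-2.9,-1.7,-6.1],"grip":1},
  {"linear":[6.9,-3.8,-3],"delta_rot":[-5.8,-3.4,-12.1],"grip":1},
  {"linear":[10.4,-5.7,-4.4],"delta_rot":[-8.7,-5.0,-18.2],"grip":1},
  {"linear":[13.8,-7.6,-5.9],"delta_rot":[-11.6,-6.7,-24.3],"grip":1},
  {"linear":[17.3,-9.5,-7.4],"delta_rot":[-14.5,-8.4,-30.3],"grip":1},
])

```text
time_s: 1.1
tool_pos: [531.1, 354.1, 255.9]
ee_rot: [1.772, 2.068, -0.604]
contact_force: [0.5, -0.5, 1.0]
grip_width: 85.6
```

```bash
python3 - <<'E'
from h import *
p,R=pose([603.5,142.8,24],az(78.8),[0,0,1],40,back=90)
delta(p,R)
E
```

```text
t1.10 lin cm [10.3  -5.68 -4.42] rot deg [ -8.55  -5.02 -18.08] F [ 0.5 -0.5  1. ] w 85.6 q [-0.89  1.13  0.45  1.2   0.04  1.21 -0.48]
```

Call:
carry_out([
  {"linear":[3.4,-1.9,-1.5],"delta_rot":[-2.8,-1.7,-6.0],"grip":1},
  {"linear":[6.9,-3.8,-3],"delta_rot":[-5.7,-3.3,-12.0],"grip":1},
  {"linear":[10.3,-5.7,-4.4],"delta_rot":[-8.55,-5.0,-18.1],"grip":1},
  {"linear":[10.3,-5.7,-4.4],"delta_rot":[-8.55,-5.0,-18.1],"grip":1},
])

```text
time_s: 1.5
tool_pos: [635.6, 293.5, 208.8]
ee_rot: [2.013, 1.647, -0.739]
contact_force: [-0.8, -0.9, -1.3]
grip_width: 85.4
```

```bash
python3 - <<'E'
from h import *
p,R=pose([603.5,142.8,24],az(78.8),[0,0,1],40)
delta(p,R)
s=snap('scene','s1')
cv2.imwrite('pics/s1c.png',cv2.resize(np.clip(s['frame'][180:330,300:500,::-1]*1.5,0,255).astype(np.uint8),None,fx=4,fy=4))
E
```

```text
t1.50 lin cm [-1.28 -5.3  -6.61] rot deg [ 0.21 -0.13  0.26] F [-0.8 -0.9 -1.3] w 85.4 q [-0.71  1.35  0.56  0.79  0.    1.51 -0.64]
```

View pics/s1c.png

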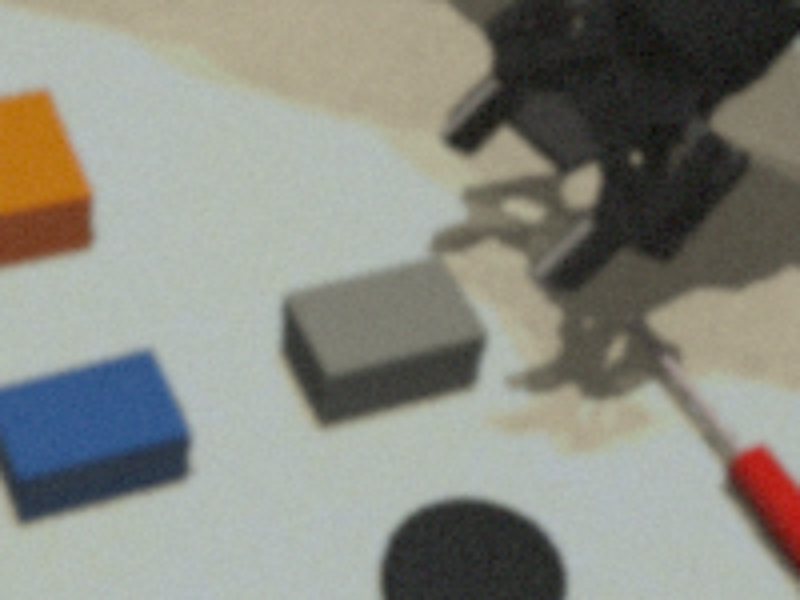

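Call:
carry_out([
  {"linear":[-0.4,-1.7,-2.1],"delta_rot":[0.1,0,0.1],"grip":1},
  {"linear":[-0.7,-3.2,-4.0],"delta_rot":[0.2,-0.1,0.2],"grip":1},
  {"linear":[-1.1,-4.4,-5.5],"delta_rot":[0.2,-0.1,0.2],"grip":1},
  {"linear":[-1.3,-5.3,-6.6],"delta_rot":[0.2,-0.1,0.2],"grip":1},
  {"linear":[-1.3,-5.3,-6.6],"delta_rot":[0.2,-0.1,0.2],"grip":1},
])

```text
time_s: 2.05
tool_pos: [619.1, 244.6, 146.0]
ee_rot: [2.008, 1.663, -0.727]
contact_force: [0.9, 0.0, 0.3]
grip_width: 85.5
```

```bash
python3 - <<'E'
from h import *
p,R=pose([603.5,142.8,24],az(78.8),[0,0,1],40)
delta(p,R)
s=snap('scene','s2')
cv2.imwrite('pics/s2c.png',cv2.resize(np.clip(s['frame'][200:320,330:490,::-1]*1.5,0,255).astype(np.uint8),None,fx=5,fy=5))
E
```

```text
t2.05 lin cm [ 0.37 -0.41 -0.32] rot deg [-0.31 -0.09 -0.42] F [0.9 0.  0.3] w 85.5 q [-0.7   1.37  0.54  1.02  0.    1.24 -0.64]
```

View pics/s2c.png

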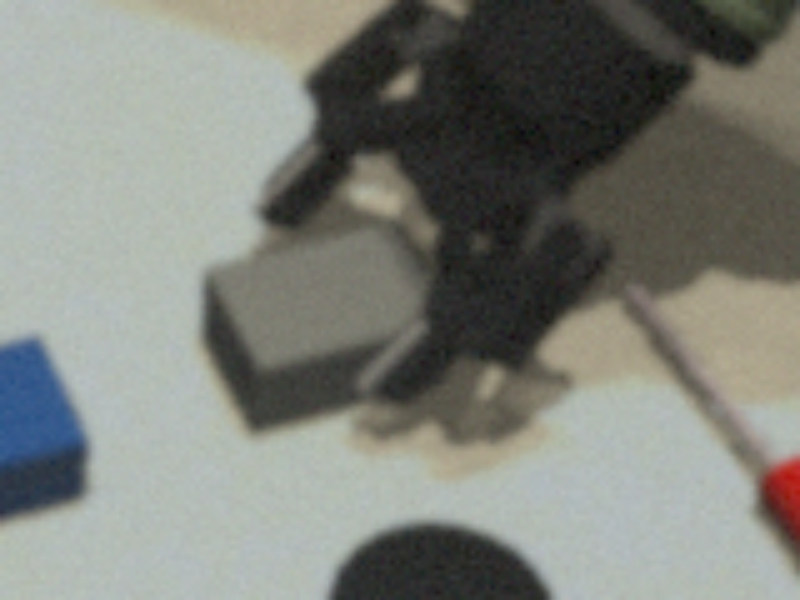

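Call:
carry_out([
  {"linear":[0.4,-0.4,-0.3],"delta_rot":[-0.3,-0.1,-0.4],"grip":1},
  {"linear":[0.4,-0.4,-0.3],"delta_rot":[-0.3,-0.1,-0.4],"grip":1},
  {"linear":[0.4,-0.4,-0.3],"delta_rot":[-0.3,-0.1,-0.4],"grip":1},
])

```text
time_s: 2.4
tool_pos: [624.2, 240.9, 143.9]
ee_rot: [2.012, 1.651, -0.728]
contact_force: [0.7, 0.5, 0.3]
grip_width: 85.2
```

```bash
python3 - <<'E'
from h import *
p,R=pose([603.5,142.8,24],az(78.8),[0,0,1],40)
delta(p,R)
E
```

```text
t2.40 lin cm [-0.13 -0.04 -0.12] rot deg [-0.04  0.16 -0.01] F [0.7 0.5 0.3] w 85.2 q [-0.69  1.38  0.55  1.    0.    1.25 -0.64]
```

Close.

Call:
carry_out([
  {"linear":[-0.1,0,-0.1],"delta_rot":[0,0.1,0],"grip":0.5},
  {"linear":[-0.1,0,-0.1],"delta_rot":[0,0.1,0],"grip":0.3},
  {"linear":[-0.1,0,-0.1],"delta_rot":[0,0.1,0],"grip":0.0},
  {"linear":[-0.1,0,-0.1],"delta_rot":[0,0.1,0],"grip":-0.3},
  {"linear":[-0.1,0,-0.1],"delta_rot":[0,0.1,0],"grip":-1},
])

```text
time_s: 2.9
tool_pos: [623.2, 241.0, 143.1]
ee_rot: [2.012, 1.652, -0.73]
contact_force: [0.5, 4.3, 5.3]
grip_width: 51.5
```

Call:
carry_out([
  {"linear":[0,0,0],"delta_rot":[0,0,0],"grip":-1},
  {"linear":[0,0,0],"delta_rot":[0,0,0],"grip":-1},
  {"linear":[0,0,0],"delta_rot":[0,0,0],"grip":-1},
  {"linear":[0,0,0],"delta_rot":[0,0,0],"grip":-1},
  {"linear":[0,0,0],"delta_rot":[0,0,0],"grip":-1},
])

```text
time_s: 3.4
tool_pos: [623.1, 241.0, 143.1]
ee_rot: [2.011, 1.652, -0.73]
contact_force: [0.4, 3.4, 5.2]
grip_width: 51.2
```

```bash
python3 - <<'E'
from h import *
p,R=pose([603.5,142.8,24],az(78.8),[0,0,1],40)
delta(p,R)
s=snap('scene','s3');print(face(s,(360,235,430,292),30,50,40))
cv2.imwrite('pics/s3c.png',cv2.resize(np.clip(s['frame'][200:320,330:490,::-1]*1.5,0,255).astype(np.uint8),None,fx=5,fy=5))
E
```

```text
t3.40 lin cm [-0.03 -0.05 -0.03] rot deg [-0.04  0.07 -0.03] F [0.4 3.4 5.2] w 51.2 q [-0.69  1.38  0.55  1.01  0.    1.25 -0.64]
(((598.2630004882812, 134.70291137695312), (79.6185073852539, 93.03607177734375), 56.795677185058594), np.float64(39.363101771067534), np.float64(3.270025766027862), np.int64(1081))
```

View pics/s3c.png

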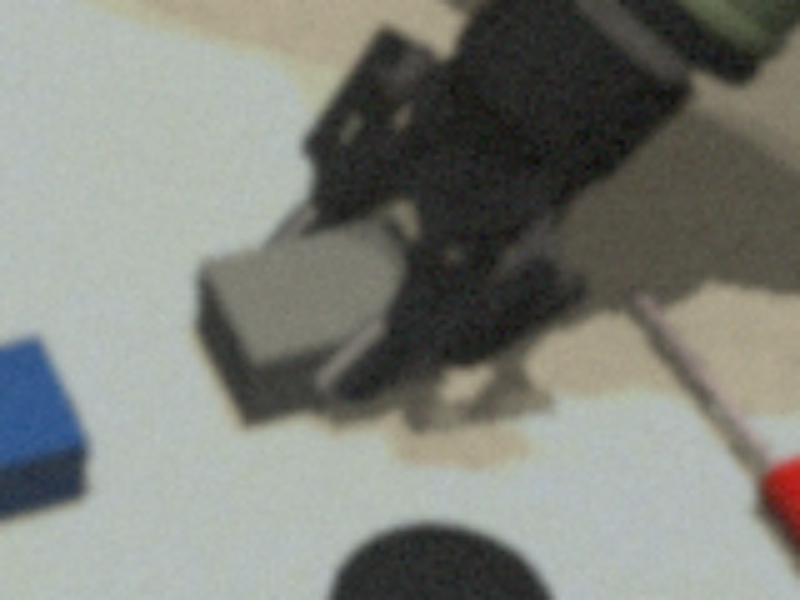

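Call:
carry_out([
  {"linear":[0,0,1],"delta_rot":[0,0,0],"grip":-1},
  {"linear":[0,0,3],"delta_rot":[0,0,0],"grip":-1},
  {"linear":[0,0,6],"delta_rot":[0,0,0],"grip":-1},
  {"linear":[0,0,9],"delta_rot":[0,0,0],"grip":-1},
  {"linear":[0,0,10],"delta_rot":[0,0,0],"grip":-1},
])

```text
time_s: 3.95
tool_pos: [623.5, 240.7, 247.0]
ee_rot: [2.013, 1.651, -0.726]
contact_force: [-0.1, 0.2, -2.7]
grip_width: 51.3
```

```bash
python3 - <<'E'
from h import *
p,R=pose([535.5,-228.5,24+52+38],az(86.8),[0,0,1],40)
delta(p,R)
E
```

```text
t3.95 lin cm [ -8.24 -36.97  -1.43] rot deg [-0.13  0.25  8.  ] F [-0.1  0.2 -2.7] w 51.3 q [-0.7   1.23  0.57  1.02  0.04  1.36 -0.58]
```

Call:
carry_out([
  {"linear":[-0.8,-3.7,0],"delta_rot":[0,0,0.8],"grip":-1},
  {"linear":[-1.6,-7.4,0],"delta_rot":[0,0,1.6],"grip":-1},
  {"linear":[-2.5,-11.1,0],"delta_rot":[0,0,2.4],"grip":-1},
  {"linear":[-3.3,-14.8,0],"delta_rot":[0,0.1,3.2],"grip":-1},
  {"linear":[-4.1,-18.5,0],"delta_rot":[0,0.1,4],"grip":-1},
])

```text
time_s: 4.45
tool_pos: [581.3, 54.5, 243.0]
ee_rot: [1.943, 1.715, -0.708]
contact_force: [2.0, -0.5, -3.3]
grip_width: 51.9
```

Call:
carry_out([
  {"linear":[-0.8,-3.7,0],"delta_rot":[0,0,0.8],"grip":-1},
  {"linear":[-1.6,-7.4,0],"delta_rot":[0,0,1.6],"grip":-1},
  {"linear":[-2.5,-11.1,-0.4],"delta_rot":[0,0,2.4],"grip":-1},
  {"linear":[-3.3,-14.8,-0.8],"delta_rot":[0,0.1,3.2],"grip":-1},
  {"linear":[-4.1,-18.5,-1.4],"delta_rot":[0,0.1,4],"grip":-1},
])

```text
time_s: 4.95
tool_pos: [540.5, -130.5, 229.0]
ee_rot: [1.873, 1.775, -0.684]
contact_force: [1.5, -0.4, -1.9]
grip_width: 51.1
```

Call:
carry_out([
  {"linear":[0,0,0],"delta_rot":[0,0,0],"grip":-1},
  {"linear":[0,0,0],"delta_rot":[0,0,0],"grip":-1},
])

```text
time_s: 5.15
tool_pos: [540.8, -129.7, 228.8]
ee_rot: [1.875, 1.773, -0.685]
contact_force: [0.6, 0.5, -3.8]
grip_width: 51.4
```

```bash
python3 - <<'E'
from h import *
p,R=pose([535.5,-228.5,24+52+38],az(86.8),[0,0,1],40)
delta(p,R)
for n,b in (('scene',(130,240,290,360)),('top',(400,180,520,270))):
    s=snap(n,n+'4');u0,v0,u1,v1=b
    cv2.imwrite('pics/%s4c.png'%n,cv2.resize(np.clip(s['frame'][v0:v1,u0:u1,::-1]*2.2,0,255).astype(np.uint8),None,fx=5,fy=5))
E
```

```text
t5.15 lin cm [0.03 0.07 0.4 ] rot deg [-0.03 -0.18  0.08] F [ 0.6  0.5 -3.8] w 51.4 q [-0.3   1.1   0.66  1.77  0.32  0.4  -0.31]
```

View pics/scene4c.png

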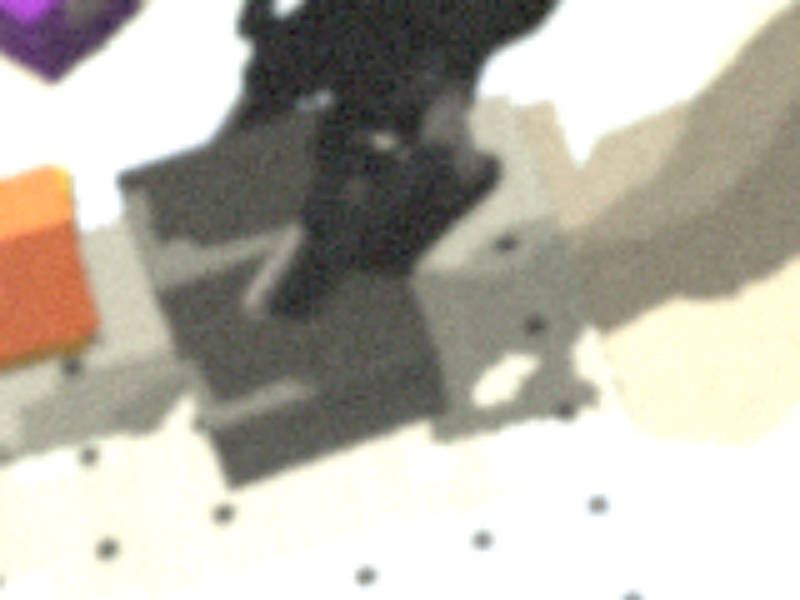

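View pics/top4c.png

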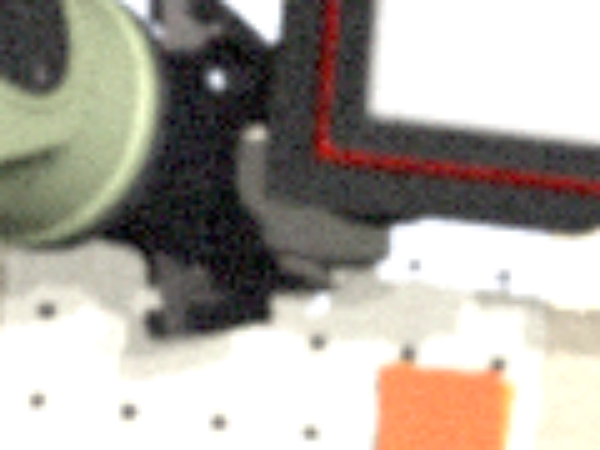

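```bash
cat > cmp.py <<'E'
from h import *
def ana(s,azl,levels,brange,box,a_c=535,hw=26):
    P=pts(s);u0,v0,u1,v1=box
    m=np.zeros((480,640),bool);m[v0:v1,u0:u1]=True
    X=P[m];X=X[~np.isnan(X[:,0])];a=X@az(azl-90);b=X@az(azl);z=X[:,2]
    for nm,zl,zh in levels:
        A0=a_c
        k=(z>zl)&(z<zh)&(b>brange[0])&(b<brange[1])&(a>A0+hw-12)&(a<A0+hw+14)
        print(nm,'front n',k.sum(),'median a %.2f sd %.2f'%(np.median(a[k]),a[k].std()), 'slope',np.polyfit(b[k],a[k],1)[0].round(4))
        k2=(z>zl)&(z<zh)&(a>A0+hw-8)&(a<A0+hw+8)
        print('   end b pct',np.percentile(b[k2],[0.5,2,5]).round(1))
E
python3 - <<'E'
from cmp import *
s=dict(np.load('/tmp/scene.npz'))
B=np.array([535.5,-228.5,0]);print('base a,b',B@az(-3.2),B@az(86.8))
ac=B@az(-3.2);bc=B@az(86.8)
ana(s,86.8,[('spacer',90,118),('base',18,46)],(bc-36,bc-12),(130,240,290,360),ac)
# top face levels
P=pts(s)[240:360,130:290].reshape(-1,3);P=P[~np.isnan(P[:,0])];a=P@az(-3.2)-ac;b=P@az(86.8)-bc
for nm,zl,zh in(('spacer',118,134),('base',46,58)):
    k=(P[:,2]>zl)&(P[:,2]<zh)&(abs(a)<35)&(b>-60)&(b<-15);print(nm,k.sum(),np.median(P[k,2]),'a',np.percentile(a[k],[1,99]),'b',np.percentile(b[k],[1,2,5]))
E
```

```text
base a,b 547.4202431103888 -198.2512986917434
spacer front n 179 median a 572.98 sd 2.31 slope 0.1902
   end b pct [-241.2 -240.6 -239.3]
base front n 146 median a 573.32 sd 0.93 slope 0.0433
   end b pct [-240.4 -239.1 -237. ]
spacer 506 125.35321069195274 a [-25.72555409  26.88989794] b [-42.90370715 -42.58572578 -41.81096189]
base 269 51.376396765363566 a [-3.24168608 28.02958179] b [-42.29054969 -42.00412515 -41.2280172 ]
```

```bash
python3 - <<'E'
from cmp import *
s=dict(np.load('/tmp/scene.npz'))
ac,bc=547.42,-198.25
P=pts(s)[240:360,130:290].reshape(-1,3);P=P[~np.isnan(P[:,0])];a=P@az(-3.2)-ac;b=P@az(86.8)-bc;z=P[:,2]
for lo in range(-42,-8,4):
    o=[lo]
    for zl,zh in((92,116),(18,46)):
        k=(z>zl)&(z<zh)&(b>lo)&(b<lo+4)&(a>10)&(a<45);o+=[k.sum(),np.median(a[k]).round(2)]
    k=(z>119)&(z<134)&(b>lo)&(b<lo+4)&(abs(a)<40);o+=[np.percentile(a[k],[2,98]).round(1)] if k.sum() else []
    print(*o)
# end edge vs a
for lo in range(-26,26,6):
    o=[lo]
    for zl,zh in((119,134),(46,58)):
        k=(z>zl)&(z<zh)&(a>lo)&(a<lo+6)&(b<-20)&(b>-60);o+=[k.sum(),np.percentile(b[k],3).round(1) if k.sum()>3 else None, np.median(z[k]).round(1) if k.sum() else 0]
    print(*o)
E
```

```text
-42 26 26.01 25 25.82 [-23.7  27.1]
-38 25 25.3 26 25.77 [-23.2  25.6]
-34 26 25.25 23 25.8 [-25.   26.4]
-30 24 25.11 25 25.51 [-24.5  26.4]
-26 24 25.23 26 25.87 [-25.1  26.4]
-22 27 25.73 23 25.9 [-25.1  26.4]
-18 25 29.48 23 26.23 [-23.4  26.1]
-14 28 31.51 24 26.83 [-24.9  26.7]
-10 25 35.69 23 26.57 [-27.9  31.4]
-26 32 -42.4 125.7 0 None 0
-20 43 -42.3 125.8 0 None 0
-14 47 -42.3 125.3 0 None 0
-8 38 -41.9 125.3 8 -42.4 50.2
-2 44 -42.4 125.8 37 -41.1 52.0
4 42 -42.9 125.3 40 -41.6 51.5
10 44 -41.6 125.5 39 -41.7 51.5
16 46 -42.8 125.8 37 -41.9 51.6
22 69 -42.0 123.9 57 -41.5 50.7
```

Call:
carry_out([
  {"linear":[0.05,0.07,-1],"delta_rot":[0,0,0],"grip":-1},
  {"linear":[0.05,0.07,-2],"delta_rot":[0,0,0],"grip":-1},
  {"linear":[0.05,0.07,-2.7],"delta_rot":[0,0,0],"grip":-1},
  {"linear":[0.05,0.07,-3.0],"delta_rot":[0,0,0],"grip":-1},
  {"linear":[0.05,0.07,-3.0],"delta_rot":[0,0,0],"grip":-1},
])

```text
time_s: 5.75
tool_pos: [541.4, -128.5, 198.1]
ee_rot: [1.873, 1.774, -0.686]
contact_force: [0.2, -0.7, -2.5]
grip_width: 51.2
```

Call:
carry_out([
  {"linear":[0,0,-0.1],"delta_rot":[0,0,0],"grip":-1},
  {"linear":[0,0,-0.2],"delta_rot":[0,0,0],"grip":-1},
  {"linear":[0,0,-0.2],"delta_rot":[0,0,0],"grip":-1},
  {"linear":[0,0,-0.2],"delta_rot":[0,0,0],"grip":-1},
])

```text
time_s: 6.15
tool_pos: [541.6, -128.6, 196.8]
ee_rot: [1.874, 1.773, -0.685]
contact_force: [0.4, 0.1, -2.5]
grip_width: 51.1
```

```bash
cat > chk.py <<'E'
from cmp import *
s=snap('scene');st=r.read_state();print(st['tool_pos'].round(1),st['contact_force'].round(1),round(st['time_s'],2))
ac,bc=547.42,-198.25
P=pts(s)[200:360,130:290].reshape(-1,3);P=P[~np.isnan(P[:,0])];a=P@az(-3.2)-ac;b=P@az(86.8)-bc;z=P[:,2]
k=(abs(a)<22)&(b>-38)&(b<-22)&(z>60);print('top z',np.median(z[k]))
for nm,zl,zh in (('base',18,44),('spacer',60,82),('tin',100,120)):
    k=(z>zl)&(z<zh)&(b>-40)&(b<-20)&(a>10)&(a<45)
    k2=(z>zl)&(z<zh)&(a>14)&(a<40)&(b<-20)
    if k.sum()>20: print(nm,'front a %.2f slope %.3f'%(np.median(a[k]),np.polyfit(b[k],a[k],1)[0]),'end b',np.percentile(b[k2],[1,3,6]).round(1))
E
python3 chk.py
```

```text
[ 541.5 -128.6  196.8] [ 0.5  0.1 -3.4] 6.2
top z 93.58873569795914
base front a 25.82 slope 0.014 end b [-42.5 -41.9 -41.3]
spacer front a 26.33 slope 0.040 end b [-41.2 -40.8 -40.2]
```

Call:
carry_out([
  {"linear":[-0.04,-0.06,0],"delta_rot":[0,0,0],"grip":-1},
  {"linear":[-0.04,-0.06,-0.05],"delta_rot":[0,0,0],"grip":-1},
  {"linear":[-0.04,-0.06,-0.1],"delta_rot":[0,0,0],"grip":-1},
  {"linear":[-0.04,-0.06,-0.1],"delta_rot":[0,0,0],"grip":-1},
])

```text
time_s: 6.6
tool_pos: [541.1, -129.1, 195.6]
ee_rot: [1.874, 1.774, -0.685]
contact_force: [-0.1, -0.1, -2.8]
grip_width: 51.6
```

Call:
carry_out([
  {"linear":[0,0,-0.03],"delta_rot":[0,0,0],"grip":-1},
  {"linear":[0,0,-0.06],"delta_rot":[0,0,0],"grip":-1},
  {"linear":[0,0,-0.06],"delta_rot":[0,0,0],"grip":-1},
])

```text
time_s: 6.9
tool_pos: [541.1, -129.2, 195.1]
ee_rot: [1.874, 1.774, -0.685]
contact_force: [-0.3, -0.4, -2.8]
grip_width: 51.4
```

```bash
python3 chk.py
```

```text
[ 541.1 -129.2  195.1] [ 0.1  0.3 -3.5] 6.95
top z 92.1678215134268
base front a 25.75 slope 0.028 end b [-42.5 -41.8 -41. ]
spacer front a 25.82 slope 0.037 end b [-41.8 -41.3 -40.8]
```

Call:
carry_out([
  {"linear":[0,0,-0.03],"delta_rot":[0,0,0],"grip":-1},
  {"linear":[0,0,-0.05],"delta_rot":[0,0,0],"grip":-1},
  {"linear":[0,0,-0.05],"delta_rot":[0,0,0],"grip":-1},
])

```text
time_s: 7.25
tool_pos: [541.2, -129.1, 195.0]
ee_rot: [1.873, 1.773, -0.685]
contact_force: [-2.0, 3.9, 5.7]
grip_width: 51.4
```

Call:
carry_out([
  {"linear":[0,0,-0.03],"delta_rot":[0,0,0],"grip":-1},
  {"linear":[0,0,-0.05],"delta_rot":[0,0,0],"grip":-1},
  {"linear":[0,0,-0.05],"delta_rot":[0,0,0],"grip":-1},
])

```text
time_s: 7.55
tool_pos: [541.2, -129.1, 194.9]
ee_rot: [1.873, 1.773, -0.685]
contact_force: [-3.2, 8.3, 14.7]
grip_width: 50.9
```

```bash
python3 chk.py
```

```text
[ 541.2 -129.1  194.9] [-3.3  8.  15.8] 7.6
top z 92.06362280196625
base front a 25.97 slope -0.014 end b [-42.5 -41.9 -41.2]
spacer front a 25.97 slope 0.049 end b [-42.8 -41.7 -41.1]
```

Call:
carry_out([
  {"linear":[0,0,0.06],"delta_rot":[0,0,0],"grip":-1},
  {"linear":[0,0,0.06],"delta_rot":[0,0,0],"grip":-1},
])

```text
time_s: 7.8
tool_pos: [541.1, -129.2, 195.0]
ee_rot: [1.874, 1.773, -0.685]
contact_force: [-2.7, 4.5, 7.5]
grip_width: 51.5
```

Call:
carry_out([
  {"linear":[0,0,0],"delta_rot":[0,0,0],"grip":0.4},
  {"linear":[0,0,0],"delta_rot":[0,0,0],"grip":0.7},
  {"linear":[0,0,0],"delta_rot":[0,0,0],"grip":1},
  {"linear":[0,0,0],"delta_rot":[0,0,0],"grip":1},
  {"linear":[0,0,0],"delta_rot":[0,0,0],"grip":1},
])

```text
time_s: 8.3
tool_pos: [541.1, -129.2, 194.6]
ee_rot: [1.874, 1.774, -0.685]
contact_force: [0.4, -0.2, 0.0]
grip_width: 85.3
```

```bash
python3 chk.py; python3 -c "
from h import *
p,R=pose([536,-229,24+52],az(86.8),[0,0,1],40,back=120)
delta(p,R)"
```

```text
[ 541.1 -129.2  194.6] [ 0.4 -0.4  0.3] 8.35
top z 91.77833640597791
base front a 25.85 slope 0.004 end b [-42.5 -42.  -41.3]
spacer front a 25.77 slope 0.022 end b [-41.6 -41.2 -40.4]
t8.35 lin cm [0.48 7.67 9.2 ] rot deg [-0.01 -0.17  0.  ] F [ 0.4 -0.4  0.3] w 85.4 q [-0.3   1.17  0.65  1.77  0.3   0.35 -0.34]
```

Call:
carry_out([
  {"linear":[0.1,0.7,0.8],"delta_rot":[0,0,0],"grip":1},
  {"linear":[0.2,2.3,2.7],"delta_rot":[0,0,0],"grip":1},
  {"linear":[0.3,4.5,5.4],"delta_rot":[0,0,0],"grip":1},
  {"linear":[0.4,6.5,7.8],"delta_rot":[0,0,0],"grip":1},
  {"linear":[0.5,8.0,9.5],"delta_rot":[0,0,0],"grip":1},
])

```text
time_s: 8.85
tool_pos: [546.2, -47.5, 291.7]
ee_rot: [1.873, 1.774, -0.682]
contact_force: [0.1, 0.5, -0.6]
grip_width: 85.5
```

```bash
cat > tin.py <<'E'
from h import *
n=np.r_[.5*az(92.3)[:2],.866];l=np.r_[.866*az(92.3-180)[:2],.5]
U=np.array([513.5,387,55.6])
def tp(back,th=40,up=0):
    p,R=pose(U+22*n,l,n,th,back=back);return p+[0,0,up],R
E
python3 - <<'E'
from tin import *
st=r.read_state()
p,R=tp(100);print('tool z,y',R[:,2].round(2),R[:,1].round(2),p)
R0=Ro.from_rotvec(st['ee_rot']).as_matrix();print('cur z,y',R0[:,2].round(2),R0[:,1].round(2))
delta(p,R,st)
# upright with current yaw
def up(a):y=az(a);z=np.array([0,0,-1.]);return np.c_[np.cross(y,z),y,z]
print('A',delta(p,up(-3.2),st)[1])
print('C from az 182',np.degrees((Ro.from_matrix(R)*Ro.from_matrix(up(182.3)).inv()).as_rotvec()))
E
```

```text
tool z,y [-0.01  0.17 -0.98] [-1.   -0.04  0.  ] [514.83546949 353.74971273 325.77853945]
cur z,y [-0.04 -0.64 -0.77] [ 1.   -0.05 -0.  ]
t8.85 lin cm [-3.14 40.13  3.41] rot deg [  -0.47  -45.2  -168.82] F [ 0.1  0.5 -0.6] w 85.5 q [-0.44  0.99  0.65  1.73  0.28  0.62 -0.32]
t8.85 lin cm [-3.14 40.13  3.41] rot deg [39.88 -2.3  -0.09] F [ 0.1  0.5 -0.6] w 85.5 q [-0.44  0.99  0.65  1.73  0.28  0.62 -0.32]
A [39.87861977 -2.29827754 -0.08584918]
C from az 182 [ 9.99121676e+00  4.01288718e-01 -6.36918913e-15]
```

Call:
carry_out([
  {"linear":[-0.2,2.6,0.7],"delta_rot":[8,-0.5,0],"grip":1},
  {"linear":[-0.4,5.2,1.4],"delta_rot":[16,-0.9,0],"grip":1},
  {"linear":[-0.6,7.8,2.1],"delta_rot":[24,-1.4,0],"grip":1},
  {"linear":[-0.8,10.4,2.8],"delta_rot":[32,-1.8,0],"grip":1},
  {"linear":[-1,13,3.5],"delta_rot":[39.9,-2.3,0],"grip":1},
])

```text
time_s: 9.35
tool_pos: [535.8, 82.4, 326.3]
ee_rot: [-2.277, -2.159, -0.006]
contact_force: [0.6, -0.5, -0.6]
grip_width: 84.8
```

Call:
carry_out([
  {"linear":[-0.1,1.1,0],"delta_rot":[0,0,8.4],"grip":1},
  {"linear":[-0.2,2.2,0],"delta_rot":[0,0,16.8],"grip":1},
  {"linear":[-0.3,3.3,0],"delta_rot":[0,0,25.2],"grip":1},
  {"linear":[-0.4,4.4,0],"delta_rot":[0,0,33.6],"grip":1},
  {"linear":[-0.5,5.5,0],"delta_rot":[0,0,42],"grip":1},
])

```text
time_s: 9.85
tool_pos: [530.8, 136.6, 325.3]
ee_rot: [1.346, 2.838, -0.002]
contact_force: [0.8, -1.1, -0.0]
grip_width: 85.5
```

Call:
carry_out([
  {"linear":[-0.1,1.1,0],"delta_rot":[0,0,8.4],"grip":1},
  {"linear":[-0.2,2.2,0],"delta_rot":[0,0,16.8],"grip":1},
  {"linear":[-0.3,3.3,0],"delta_rot":[0,0,25.2],"grip":1},
  {"linear":[-0.4,4.4,0],"delta_rot":[0,0,33.6],"grip":1},
  {"linear":[-0.5,5.5,0],"delta_rot":[0,0,42],"grip":1},
])

```text
time_s: 10.35
tool_pos: [525.8, 191.5, 325.3]
ee_rot: [0.239, 3.132, -0.003]
contact_force: [-0.1, -0.7, -0.6]
grip_width: 85.2
```

```bash
python3 -c "
from tin import *
delta(*tp(100))"
```

```text
t10.35 lin cm [-1.1  16.22  0.05] rot deg [  7.65  -8.4  100.76] F [-0.1 -0.7 -0.6] w 85.2 q [-0.25  0.8  -0.3   1.64  0.32  0.76  0.72]
```

Call:
carry_out([
  {"linear":[-0.1,1.6,0],"delta_rot":[0.6,-0.7,8.4],"grip":1},
  {"linear":[-0.2,3.2,0],"delta_rot":[1.2,-1.4,16.8],"grip":1},
  {"linear":[-0.3,4.8,0],"delta_rot":[1.9,-2.1,25.1],"grip":1},
  {"linear":[-0.4,6.4,0],"delta_rot":[2.5,-2.8,33.5],"grip":1},
  {"linear":[-0.5,8,0],"delta_rot":[3.2,-3.5,41.9],"grip":1},
])

```text
time_s: 10.85
tool_pos: [520.8, 271.7, 325.3]
ee_rot: [-0.881, 2.955, 0.089]
contact_force: [0.2, -0.6, -0.0]
grip_width: 85.8
```

Call:
carry_out([
  {"linear":[-0.1,1.6,0],"delta_rot":[0.6,-0.7,8.4],"grip":1},
  {"linear":[-0.2,3.2,0],"delta_rot":[1.2,-1.4,16.8],"grip":1},
  {"linear":[-0.3,4.8,0],"delta_rot":[1.9,-2.1,25.1],"grip":1},
  {"linear":[-0.4,6.4,0],"delta_rot":[2.5,-2.8,33.5],"grip":1},
  {"linear":[-0.5,8,0],"delta_rot":[3.2,-3.5,41.9],"grip":1},
])

```text
time_s: 11.35
tool_pos: [515.8, 351.6, 325.3]
ee_rot: [-1.851, 2.402, 0.166]
contact_force: [-0.4, -0.0, -0.9]
grip_width: 85.6
```

```bash
python3 -c "
from tin import *
delta(*tp(100))"
```

```text
t11.35 lin cm [-0.1   0.21  0.05] rot deg [ 1.3  -1.44 16.95] F [-0.4 -0.  -0.9] w 85.6 q [-0.29  0.94 -0.75  1.43  0.64  0.89  1.73]
```

Call:
carry_out([
  {"linear":[0,0.1,0],"delta_rot":[0.6,-0.7,8.4],"grip":1},
  {"linear":[-0.1,0.2,0],"delta_rot":[1.3,-1.4,16.9],"grip":1},
  {"linear":[-0.1,0.2,0],"delta_rot":[1.3,-1.4,16.9],"grip":1},
])

```text
time_s: 11.65
tool_pos: [515.0, 352.8, 324.8]
ee_rot: [-2.17, 2.094, 0.192]
contact_force: [-0.1, -0.2, -0.0]
grip_width: 85.3
```

```bash
python3 - <<'E'
from tin import *
delta(*tp(30));delta(*tp(0))
for n_,b in (('scene',(400,90,560,210)),('top',(110,190,230,280))):
    s=snap(n_,n_+'5');u0,v0,u1,v1=b
    cv2.imwrite('pics/%s5c.png'%n_,cv2.resize(np.clip(s['frame'][v0:v1,u0:u1,::-1]*1.5,0,255).astype(np.uint8),None,fx=5,fy=5))
E
```

```text
t11.65 lin cm [-0.07  1.31 -6.8 ] rot deg [ 0.02 -0.12  0.25] F [-0.1 -0.2 -0. ] w 85.3 q [-0.25  0.97 -0.84  1.43  0.69  0.93  1.98]
t11.65 lin cm [-0.09  1.83 -9.75] rot deg [ 0.02 -0.12  0.25] F [-0.1 -0.2 -0. ] w 85.3 q [-0.25  0.97 -0.84  1.43  0.69  0.93  1.98]
```

View pics/scene5c.png

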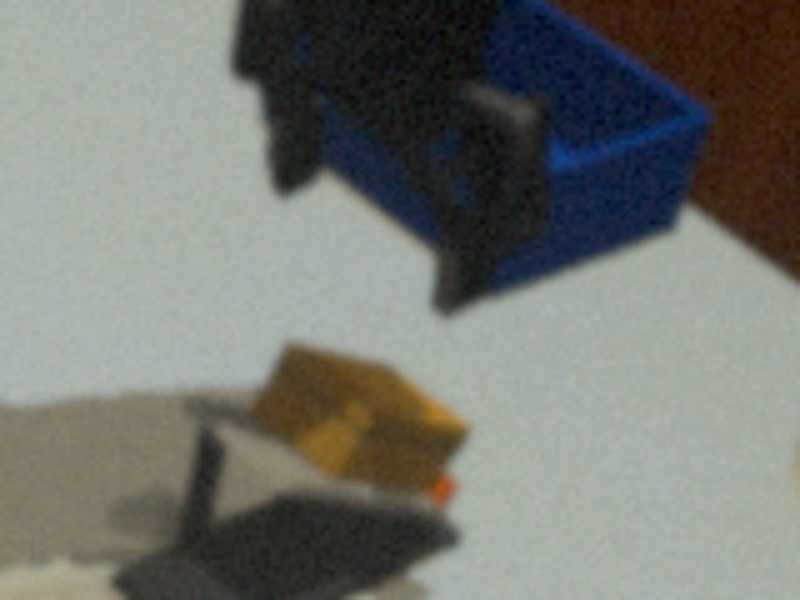

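View pics/top5c.png

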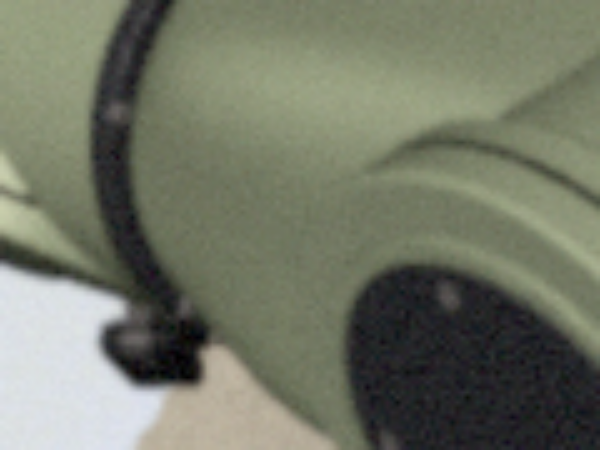

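Call:
carry_out([
  {"linear":[0,0.6,-3],"delta_rot":[0,0,0.1],"grip":1},
  {"linear":[0,1.1,-6],"delta_rot":[0,-0.1,0.2],"grip":1},
  {"linear":[-0.1,1.5,-8],"delta_rot":[0,-0.1,0.2],"grip":1},
  {"linear":[-0.1,1.75,-9.3],"delta_rot":[0,-0.1,0.2],"grip":1},
  {"linear":[-0.1,1.75,-9.3],"delta_rot":[0,-0.1,0.2],"grip":1},
])

```text
time_s: 12.25
tool_pos: [513.8, 370.5, 230.7]
ee_rot: [-2.17, 2.096, 0.19]
contact_force: [0.7, -0.2, 1.0]
grip_width: 85.1
```

Call:
carry_out([
  {"linear":[0,0,0],"delta_rot":[0,0,0],"grip":1},
  {"linear":[0,0,0],"delta_rot":[0,0,0],"grip":1},
])

```text
time_s: 12.45
tool_pos: [514.4, 370.3, 232.9]
ee_rot: [-2.168, 2.093, 0.19]
contact_force: [-0.1, -0.8, 0.3]
grip_width: 85.6
```

```bash
python3 - <<'E'
from tin import *
delta(*tp(0))
for n_,b in (('scene',(400,110,560,230)),):
    s=snap(n_,n_+'6');u0,v0,u1,v1=b
    cv2.imwrite('pics/%s6c.png'%n_,cv2.resize(np.clip(s['frame'][v0:v1,u0:u1,::-1]*2,0,255).astype(np.uint8),None,fx=5,fy=5))
E
```

```text
t12.45 lin cm [-0.03  0.08 -0.56] rot deg [-0.05  0.03  0.29] F [-0.1 -0.8  0.3] w 85.6 q [-0.31  1.1  -0.76  1.45  0.79  0.78  1.91]
```

View pics/scene6c.png

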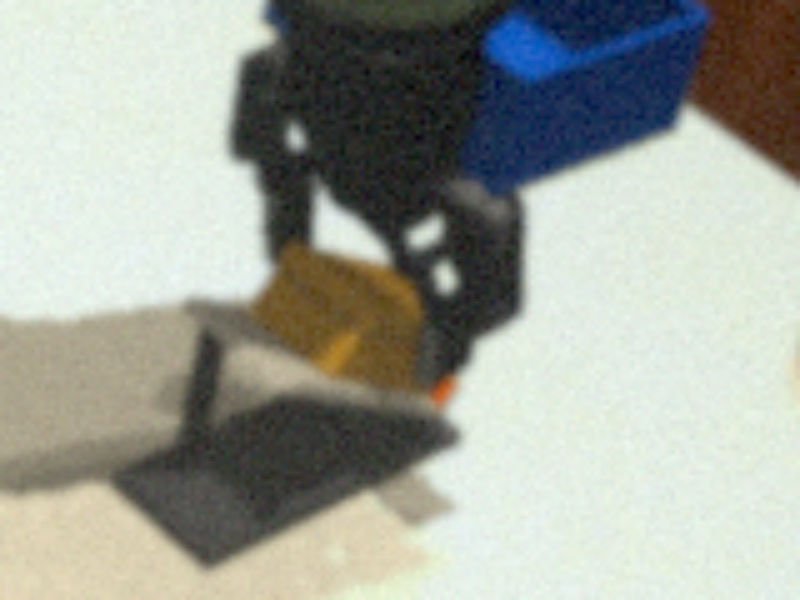

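Call:
carry_out([
  {"linear":[0,0.08,-0.3],"delta_rot":[0,0,0.3],"grip":0.5},
  {"linear":[0,0.08,-0.3],"delta_rot":[0,0,0.3],"grip":0.3},
  {"linear":[0,0.08,-0.3],"delta_rot":[0,0,0.3],"grip":0.0},
  {"linear":[0,0.08,-0.3],"delta_rot":[0,0,0.3],"grip":-0.3},
  {"linear":[0,0.08,-0.3],"delta_rot":[0,0,0.3],"grip":-1},
])

```text
time_s: 13.0
tool_pos: [514.1, 371.2, 228.8]
ee_rot: [-2.175, 2.087, 0.191]
contact_force: [-0.1, 0.8, 2.9]
grip_width: 51.1
```

Call:
carry_out([
  {"linear":[0,0,0],"delta_rot":[0,0,0],"grip":-1},
  {"linear":[0,0,0],"delta_rot":[0,0,0],"grip":-1},
  {"linear":[0,0,0],"delta_rot":[0,0,0],"grip":-1},
  {"linear":[0,0,0],"delta_rot":[0,0,0],"grip":-1},
])

```text
time_s: 13.4
tool_pos: [514.1, 371.2, 228.8]
ee_rot: [-2.175, 2.087, 0.191]
contact_force: [-0.8, 0.3, 5.4]
grip_width: 51.4
```

```bash
python3 - <<'E'
from tin import *
delta(*tp(0))
for n_,b in (('scene',(400,110,560,230)),):
    s=snap(n_,n_+'7');u0,v0,u1,v1=b
    cv2.imwrite('pics/%s7c.png'%n_,cv2.resize(np.clip(s['frame'][v0:v1,u0:u1,::-1]*2,0,255).astype(np.uint8),None,fx=5,fy=5))
E
```

```text
t13.40 lin cm [-0.   -0.01 -0.15] rot deg [-0.03 -0.02 -0.07] F [-0.8  0.3  5.4] w 51.4 q [-0.31  1.1  -0.76  1.45  0.79  0.77  1.91]
```

View pics/scene7c.png

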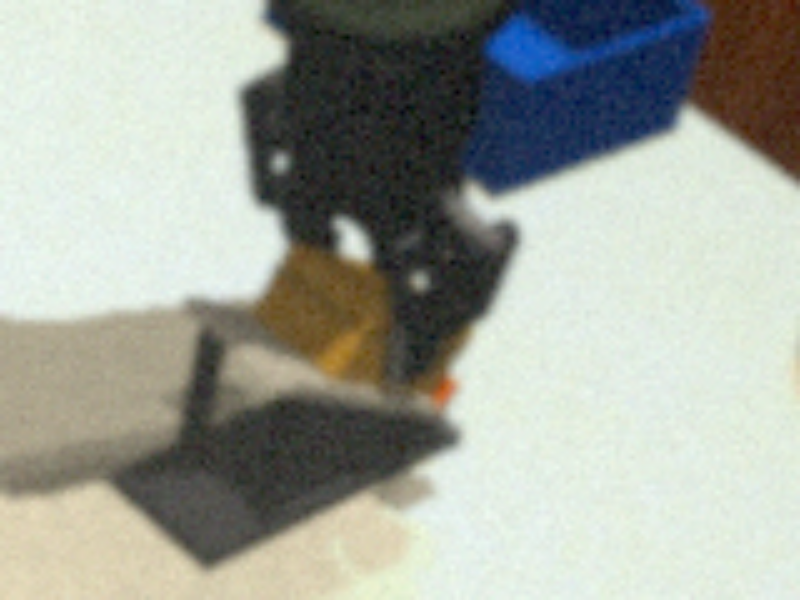

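Call:
carry_out([
  {"linear":[0,0.3,0.5],"delta_rot":[0,0,0],"grip":-1},
  {"linear":[0,0.7,1.3],"delta_rot":[0,0,0],"grip":-1},
  {"linear":[0,1,4],"delta_rot":[0,0,0],"grip":-1},
  {"linear":[0,1,7.5],"delta_rot":[0,0,0],"grip":-1},
  {"linear":[0,1,11],"delta_rot":[0,0,0],"grip":-1},
])

```text
time_s: 13.95
tool_pos: [513.8, 381.4, 340.3]
ee_rot: [-2.177, 2.087, 0.192]
contact_force: [0.1, -0.2, -0.9]
grip_width: 51.0
```

```bash
python3 - <<'E'
from tin import *
def up(a):y=az(a);z=np.array([0,0,-1.]);return np.c_[np.cross(y,z),y,z]
p,R=pose([535.5,-228.5,92+24+38],az(86.8),[0,0,1],40,back=110)
delta(p,up(182.3));delta(p,R)
s=snap('scene','s8')
E
```

```text
t13.95 lin cm [  3.12 -43.98   1.67] rot deg [-10.    -0.49  -0.1 ] F [ 0.1 -0.2 -0.9] w 51.0 q [-0.3   0.97 -0.85  1.35  0.67  0.99  1.99]
t13.95 lin cm [  3.12 -43.98   1.67] rot deg [  0.42  45.21 168.6 ] F [ 0.1 -0.2 -0.9] w 51.0 q [-0.3   0.97 -0.85  1.35  0.67  0.99  1.99]
```

View pics/s8.png

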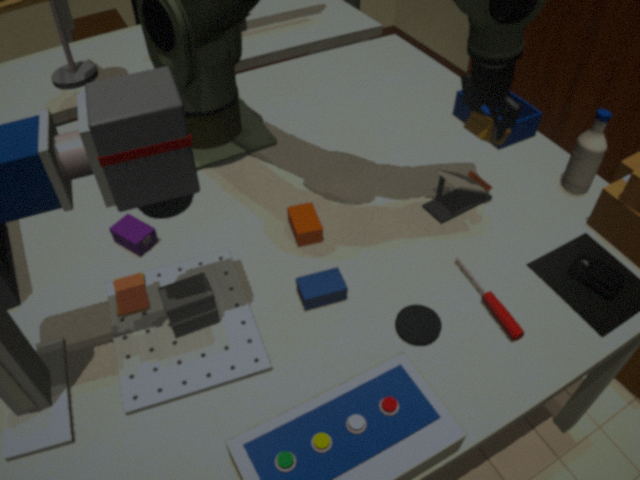

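Call:
carry_out([
  {"linear":[0,-0.8,0],"delta_rot":[-5,-0.2,0],"grip":-1},
  {"linear":[0,-1.6,0],"delta_rot":[-10,-0.5,0],"grip":-1},
])

```text
time_s: 14.2
tool_pos: [514.1, 364.9, 339.4]
ee_rot: [2.266, -2.175, 0.005]
contact_force: [-0.1, -1.3, -1.5]
grip_width: 51.4
```

Call:
carry_out([
  {"linear":[0.1,-1.2,0],"delta_rot":[0,0,-8.4],"grip":-1},
  {"linear":[0.2,-2.4,0],"delta_rot":[0,0,-16.8],"grip":-1},
  {"linear":[0.3,-3.6,0],"delta_rot":[0,0,-25.2],"grip":-1},
  {"linear":[0.4,-4.8,0],"delta_rot":[0,0,-33.6],"grip":-1},
  {"linear":[0.5,-6,0],"delta_rot":[0,0,-42],"grip":-1},
])

```text
time_s: 14.7
tool_pos: [519.0, 304.9, 339.0]
ee_rot: [-1.329, 2.846, -0.001]
contact_force: [0.8, 0.4, -1.4]
grip_width: 51.8
```

Call:
carry_out([
  {"linear":[0.1,-1.2,0],"delta_rot":[0,0,-8.4],"grip":-1},
  {"linear":[0.2,-2.4,0],"delta_rot":[0,0,-16.8],"grip":-1},
  {"linear":[0.3,-3.6,0],"delta_rot":[0,0,-25.2],"grip":-1},
  {"linear":[0.4,-4.8,0],"delta_rot":[0,0,-33.6],"grip":-1},
  {"linear":[0.5,-6,0],"delta_rot":[0,0,-42],"grip":-1},
])

```text
time_s: 15.2
tool_pos: [524.0, 245.0, 339.0]
ee_rot: [-0.221, 3.134, -0.001]
contact_force: [-0.8, 0.9, -2.1]
grip_width: 51.3
```

Call:
carry_out([
  {"linear":[0.1,-1.2,0],"delta_rot":[0,0,-8.4],"grip":-1},
  {"linear":[0.2,-2.4,0],"delta_rot":[0,0,-16.8],"grip":-1},
  {"linear":[0.3,-3.6,0],"delta_rot":[0,0,-25.2],"grip":-1},
  {"linear":[0.4,-4.8,0],"delta_rot":[0,0,-33.6],"grip":-1},
  {"linear":[0.5,-6,0],"delta_rot":[0,0,-42],"grip":-1},
])

```text
time_s: 15.7
tool_pos: [529.1, 185.1, 339.0]
ee_rot: [-0.917, -3.004, 0.001]
contact_force: [-0.7, 0.8, -1.6]
grip_width: 51.0
```

Call:
carry_out([
  {"linear":[0.1,-1.2,0],"delta_rot":[0,0,-8.4],"grip":-1},
  {"linear":[0.2,-2.4,0],"delta_rot":[0,0,-16.8],"grip":-1},
  {"linear":[0.3,-3.6,0],"delta_rot":[0,0,-25.2],"grip":-1},
  {"linear":[0.4,-4.8,0],"delta_rot":[0,0,-33.6],"grip":-1},
  {"linear":[0.5,-6,0],"delta_rot":[0,0,-42],"grip":-1},
])

```text
time_s: 16.2
tool_pos: [534.1, 125.2, 339.0]
ee_rot: [-1.932, -2.476, 0.0]
contact_force: [-0.1, -0.7, -1.8]
grip_width: 51.2
```

```bash
python3 - <<'E'
from tin import *
p,R=pose([535.5,-228.5,92+24+38],az(86.8),[0,0,1],40,back=110)
delta(p,R)
E
```

```text
t16.20 lin cm [  1.09 -18.36   1.8 ] rot deg [-40.    -3.84 -16.54] F [-0.1 -0.7 -1.8] w 51.2 q [-0.28  0.75 -0.01  1.67  0.01  0.72 -0.05]
```

Call:
carry_out([
  {"linear":[0.2,-3,0.3],"delta_rot":[-6.7,-0.6,-2.8],"grip":-1},
  {"linear":[0.4,-6.1,0.6],"delta_rot":[-13.3,-1.3,-5.5],"grip":-1},
  {"linear":[0.6,-9.2,0.9],"delta_rot":[-20,-1.9,-8.3],"grip":-1},
  {"linear":[0.8,-12.2,1.2],"delta_rot":[-26.7,-2.6,-11],"grip":-1},
  {"linear":[0.9,-15.3,1.5],"delta_rot":[-33.3,-3.2,-13.8],"grip":-1},
])

```text
time_s: 16.7
tool_pos: [543.2, -28.2, 354.4]
ee_rot: [1.893, 1.896, -0.588]
contact_force: [0.8, -0.4, -2.3]
grip_width: 51.2
```

Call:
carry_out([
  {"linear":[0.2,-3,0.3],"delta_rot":[-6.7,-0.6,-2.7],"grip":-1},
  {"linear":[0.2,-3,0.3],"delta_rot":[-6.7,-0.6,-2.7],"grip":-1},
  {"linear":[0.2,-3,0.3],"delta_rot":[-6.7,-0.6,-2.7],"grip":-1},
])

```text
time_s: 17.0
tool_pos: [545.3, -57.2, 356.4]
ee_rot: [1.868, 1.78, -0.684]
contact_force: [0.1, 0.2, -1.5]
grip_width: 51.1
```

```bash
python3 - <<'E'
from tin import *
p,R=pose([535.5,-228.5,92+24+36],az(86.8),[0,0,1],40)
delta(p,R)
for n_,b in (('scene',(130,200,290,320)),):
    s=snap(n_,n_+'9');u0,v0,u1,v1=b
    cv2.imwrite('pics/%s9c.png'%n_,cv2.resize(np.clip(s['frame'][v0:v1,u0:u1,::-1]*2,0,255).astype(np.uint8),None,fx=5,fy=5))
E
```

```text
t17.00 lin cm [-0.42 -7.19 -8.57] rot deg [-0.05 -0.26 -0.32] F [ 0.1  0.2 -1.5] w 51.1 q [-0.4   0.85  0.58  1.68  0.4   0.76 -0.34]
```

View pics/scene9c.png

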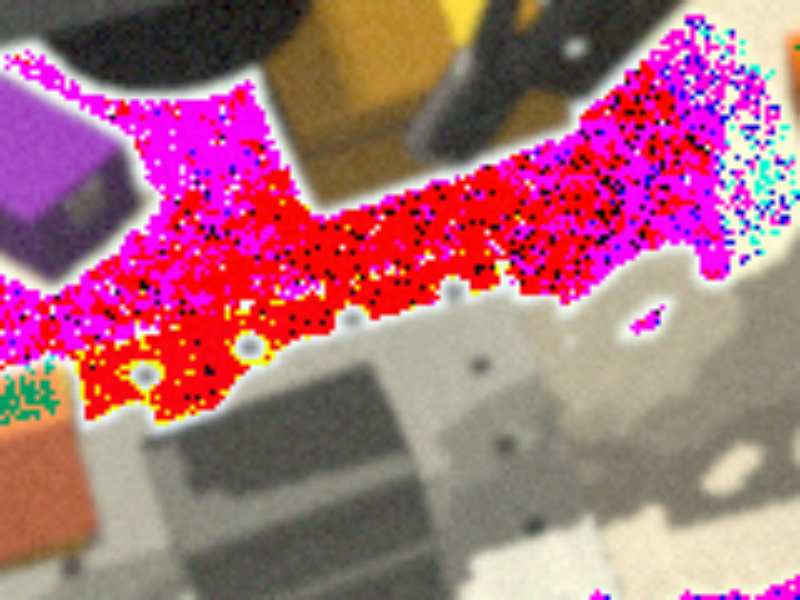

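```bash
python3 - <<'E'
from tin import *
st=r.read_state();R0=Ro.from_rotvec(st['ee_rot']).as_matrix();T=st['tool_pos'];zt=R0[:,2]
S=snap('scene');Tp=snap('top')
X=np.concatenate([pts(S).reshape(-1,3),pts(Tp).reshape(-1,3)]);X=X[~np.isnan(X[:,0])]
# arm profile (points on +y side, z>150), along = distance behind TCP
d=X-T;al=-(d@zt);rad=np.linalg.norm(d+al[:,None]*zt,axis=1)
for lo in range(-120,260,20):
    k=(al>lo)&(al<lo+20)&(rad<110)&(X[:,2]>130)&(X[:,1]>-168);
    if k.sum()>5: print('arm',lo,k.sum(),np.percentile(rad[k],[50,90,98]).round())
H=X[(X[:,2]>275)&(X[:,1]<-150)&(X[:,1]>-340)&(X[:,0]>460)&(X[:,0]<620)]
# lens
L=H[(H[:,2]>288)&(H[:,2]<320)];print('lens n',len(L),np.percentile(L,[2,50,98],axis=0).round())
B=H[(H[:,2]>340)&(H[:,2]<460)];print('box ',np.percentile(B,[1,50,99],axis=0).round())
E
```

```text
arm -120 1077 [43. 60. 62.]
arm -100 1169 [33. 65. 67.]
arm -80 1570 [43. 66. 69.]
arm -60 557 [37. 39. 41.]
arm -40 1129 [38. 39. 40.]
arm -20 1236 [37. 39. 40.]
arm 0 762 [46. 49. 49.]
arm 20 1737 [47. 49. 50.]
arm 40 1654 [46. 47. 49.]
arm 60 1438 [46. 49. 50.]
arm 80 1626 [54. 61. 65.]
arm 100 2195 [59. 69. 73.]
arm 120 2700 [62. 74. 81.]
arm 140 2687 [60. 74. 92.]
arm 160 2516 [ 57.  85. 100.]
arm 180 1735 [ 53.  96. 105.]
arm 200 1153 [ 58.  95. 105.]
arm 220 1043 [ 63. 102. 109.]
arm 240 558 [ 78. 102. 109.]
lens n 700 [[ 490. -257.  289.]
 [ 571. -224.  302.]
 [ 576. -179.  315.]]
box  [[ 480. -338.  343.]
 [ 555. -245.  434.]
 [ 594. -171.  456.]]
```

```bash
python3 - <<'E'
from tin import *
p,R=pose(np.array([535.5,-228.5,92+24.5+14])+60*az(86.8),az(86.8),[0,0,1],40)
delta(p,R)
E
```

```text
t17.15 lin cm [ -0.08  -1.2  -10.75] rot deg [-0.08 -0.23 -0.34] F [ 0.1  1.1 -0.9] w 51.4 q [-0.4   0.85  0.58  1.69  0.4   0.76 -0.34]
```

Call:
carry_out([
  {"linear":[0,-0.2,-2],"delta_rot":[0,0,0],"grip":-1},
  {"linear":[0,-0.5,-5],"delta_rot":[0,0,-0.1],"grip":-1},
  {"linear":[0,-0.8,-8],"delta_rot":[0,-0.1,-0.2],"grip":-1},
  {"linear":[-0.1,-1.1,-10],"delta_rot":[-0.1,-0.2,-0.3],"grip":-1},
  {"linear":[-0.1,-1.2,-10.7],"delta_rot":[-0.1,-0.2,-0.3],"grip":-1},
])

```text
time_s: 17.65
tool_pos: [543.9, -69.5, 248.1]
ee_rot: [1.873, 1.772, -0.686]
contact_force: [-0.8, -0.1, 0.2]
grip_width: 51.4
```

Call:
carry_out([
  {"linear":[0,0,0],"delta_rot":[0,0,0],"grip":-1},
  {"linear":[0,0,0],"delta_rot":[0,0,0],"grip":-1},
])

```text
time_s: 17.85
tool_pos: [544.4, -69.7, 250.7]
ee_rot: [1.872, 1.77, -0.683]
contact_force: [0.5, 0.3, -0.8]
grip_width: 51.5
```

```bash
cat > chk2.py <<'E'
from cmp import *
import sys
sh=float(sys.argv[1])
s=snap('scene');st=r.read_state();print(st['tool_pos'].round(1),st['contact_force'].round(1),round(st['time_s'],2))
cv2.imwrite('pics/k%d.png'%(st['time_s']*100),cv2.resize(np.clip(s['frame'][200:320,130:290,::-1].astype(int)*2,0,255).astype(np.uint8),None,fx=5,fy=5))
ac,bc=547.42,-198.25
P=pts(s)[180:360,130:320].reshape(-1,3);P=P[~np.isnan(P[:,0])];a=P@az(-3.2)-ac;b=P@az(86.8)-bc-sh;z=P[:,2]
k=(abs(a)<20)&(b>-38)&(b<-20)&(z>zmin if (zmin:=100) else 0)
print('tin top z',np.median(z[k]),'slopes a,b',np.linalg.lstsq(np.c_[a[k],b[k],np.ones(k.sum())],z[k],rcond=None)[0].round(3))
zt=np.median(z[k])
for nm,zl,zh,o in (('base',18,44,sh),('spacer',60,82,sh),('tin',zt-30,zt-8,0)):
    bb=b+o
    k=(z>zl)&(z<zh)&(bb>-40)&(bb<-20)&(a>10)&(a<45)
    k2=(z>zl)&(z<zh)&(a>14)&(a<40)&(bb<-20)&(bb>-70)
    if k.sum()>20: print(nm,'front a %.2f slope %.3f'%(np.median(a[k]),np.polyfit(b[k],a[k],1)[0]),'end b',np.percentile(bb[k2],[1,3,6]).round(1), 'a-z slope %.3f'%np.polyfit(z[k],a[k],1)[0])
E
python3 chk2.py 60; ls pics|grep k
```

```text
[544.4 -69.7 250.8] [-0.7  0.2 -1.6] 17.9
tin top z 146.4428538200128 slopes a,b [5.90000e-02 2.23000e-01 1.53524e+02]
base front a 25.62 slope 0.033 end b [-42.5 -41.9 -41.4] a-z slope -0.021
spacer front a 26.09 slope 0.029 end b [-41.2 -40.8 -39.9] a-z slope 0.006
tin front a 25.89 slope -0.022 end b [-48.2 -47.8 -47.3] a-z slope 0.018
k1789.png
```

View pics/k1789.png

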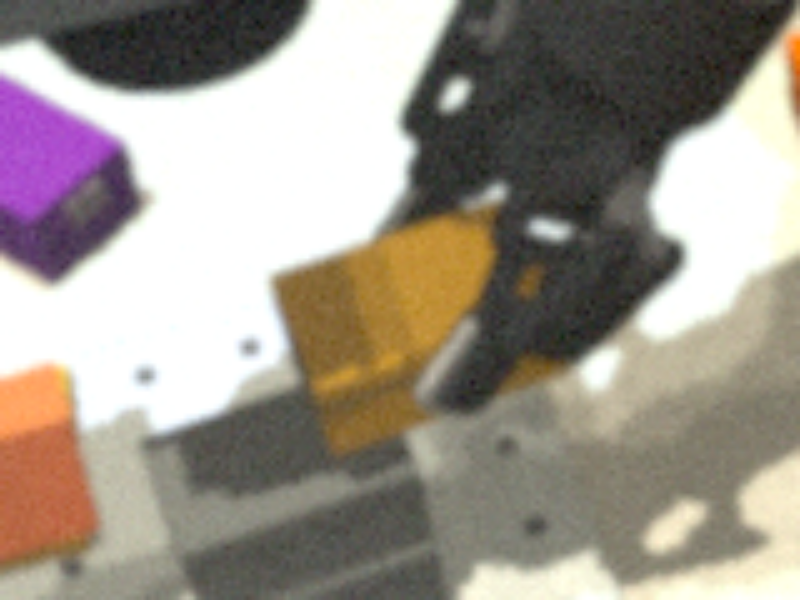

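```bash
python3 - <<'E'
from cmp import *
s=dict(np.load('/tmp/scene.npz'));ac,bc=547.42,-198.25
P=pts(s)[180:360,130:320].reshape(-1,3);P=P[~np.isnan(P[:,0])];a=P@az(-3.2)-ac;b=P@az(86.8)-bc-60;z=P[:,2]
for lo in range(-50,50,5):
    k=(abs(a)<18)&(b>lo)&(b<lo+5)&(z>120)&(z<175)
    f=(abs(a-26)<5)&(b>lo)&(b<lo+5)&(z>85)&(z<160)
    print(lo,k.sum(),np.median(z[k]).round(1) if k.sum() else 0,'front',f.sum(),np.percentile(z[f],[3,97]).round(1) if f.sum()>5 else 0)
E
```

```text
-50 48 144.5 front 53 [ 87.  145.8]
-45 55 146.3 front 70 [ 89.1 146.7]
-40 57 146.4 front 71 [ 86.8 146.3]
-35 55 146.4 front 70 [ 88.1 146.5]
-30 53 146.5 front 70 [ 85.6 146.9]
-25 54 146.5 front 64 [ 86.3 147. ]
-20 54 146.4 front 52 [112.7 147.2]
-15 55 146.6 front 33 [112.9 147.5]
-10 55 146.3 front 23 [131.8 147.4]
-5 53 146.5 front 16 [144.5 151.9]
0 52 146.6 front 11 [150.1 155.3]
5 49 146.5 front 5 0
10 41 146.5 front 9 [112.3 118.9]
15 27 146.8 front 17 [110.6 125.3]
20 16 145.4 front 17 [111.2 124.5]
25 12 146.4 front 13 [111.1 157.9]
30 4 146.4 front 6 [113.  158.4]
35 0 0 front 0 0
40 0 0 front 0 0
45 0 0 front 0 0
```

Call:
carry_out([
  {"linear":[0,-0.5,-0.7],"delta_rot":[0,0,0],"grip":-1},
  {"linear":[-0.1,-1.8,-0.9],"delta_rot":[0,0,0],"grip":-1},
  {"linear":[-0.2,-3.2,-0.9],"delta_rot":[0,0,0],"grip":-1},
  {"linear":[-0.3,-4.6,-0.9],"delta_rot":[0,0,0],"grip":-1},
  {"linear":[-0.3,-5.35,-0.9],"delta_rot":[0,0,0],"grip":-1},
])

```text
time_s: 18.4
tool_pos: [540.7, -125.5, 241.0]
ee_rot: [1.874, 1.768, -0.686]
contact_force: [-0.1, 0.7, -1.1]
grip_width: 51.1
```

Call:
carry_out([
  {"linear":[0,0,0],"delta_rot":[0,0,0],"grip":-1},
  {"linear":[0,0,0],"delta_rot":[0,0,0],"grip":-1},
])

```text
time_s: 18.6
tool_pos: [541.2, -123.2, 240.6]
ee_rot: [1.873, 1.77, -0.684]
contact_force: [0.4, -0.2, -0.4]
grip_width: 51.0
```

```bash
sed -i 's/(abs(a)<20)&(b>-38)&(b<-20)&.*/(abs(a)<20)\&(b>-38)\&(b<-20)\&(z>100)\&(z<175)/' chk2.py; python3 chk2.py 0
```

```text
[ 541.3 -122.9  240.6] [-0.2  0.9 -1.4] 18.65
tin top z 136.36634617741288 slopes a,b [-2.2000e-02  0.0000e+00  1.3636e+02]
base front a 25.78 slope -0.005 end b [-42.5 -41.9 -41.3] a-z slope -0.004
spacer front a 25.98 slope 0.050 end b [-41.6 -41.2 -40.4] a-z slope 0.031
tin front a 25.82 slope -0.029 end b [-40.6 -40.1 -39.6] a-z slope -0.007
```

Call:
carry_out([
  {"linear":[0,-0.05,-0.2],"delta_rot":[0,0,0],"grip":-1},
  {"linear":[0,-0.11,-0.4],"delta_rot":[0,0,0],"grip":-1},
  {"linear":[0,-0.11,-0.6],"delta_rot":[0,0,0],"grip":-1},
  {"linear":[0,-0.11,-0.6],"delta_rot":[0,0,0],"grip":-1},
  {"linear":[0,-0.11,-0.6],"delta_rot":[0,0,0],"grip":-1},
])

```text
time_s: 19.15
tool_pos: [541.1, -124.4, 234.6]
ee_rot: [1.872, 1.77, -0.685]
contact_force: [-0.3, 0.3, -1.5]
grip_width: 51.4
```

```bash
python3 chk2.py 0; cat > yaw.py <<'E'
from cmp import *
s=dict(np.load('/tmp/scene.npz'));ac,bc=547.42,-198.25
P=pts(s)[180:360,130:320].reshape(-1,3);P=P[~np.isnan(P[:,0])];a=P@az(-3.2)-ac;b=P@az(86.8)-bc;z=P[:,2]
for nm,zl,zh,bs in(('base',20,46,range(-40,40,8)),('spacer',60,86,range(-40,40,8)),('tin',100,124,range(-40,40,8))):
    o=[]
    for lo in bs:
        k=(z>zl)&(z<zh)&(b>lo)&(b<lo+8)&(a>15)&(a<40);o.append((np.median(a[k]).round(1),int(k.sum())) if k.sum()>5 else None)
    print(nm,o)
E
python3 yaw.py
```

```text
[ 541.1 -124.4  234.7] [ 0.3 -0.2 -1.5] 19.2
tin top z 130.23583421115507 slopes a,b [-7.0000e-03  1.4000e-02  1.3055e+02]
base front a 25.82 slope 0.018 end b [-42.5 -41.9 -41.3] a-z slope 0.007
spacer front a 26.01 slope 0.036 end b [-41.6 -41.2 -40.6] a-z slope 0.057
tin front a 25.94 slope -0.014 end b [-42.2 -41.6 -41. ] a-z slope -0.003
base [(np.float64(25.8), 45), (np.float64(25.9), 44), (np.float64(25.9), 43), (np.float64(26.8), 43), (np.float64(27.0), 43), (np.float64(27.0), 45), (np.float64(26.2), 40), (np.float64(26.7), 43), (np.float64(26.6), 42), (np.float64(26.2), 28)]
spacer [(np.float64(25.7), 50), (np.float64(26.1), 50), (np.float64(26.4), 51), (np.float64(26.3), 48), (np.float64(26.1), 48), (np.float64(26.1), 56), (np.float64(25.3), 47), (np.float64(25.4), 48), (np.float64(25.3), 50), (np.float64(25.8), 30)]
tin [(np.float64(26.1), 51), (np.float64(25.7), 51), (np.float64(26.1), 50), (np.float64(27.2), 56), (np.float64(33.3), 57), (np.float64(37.8), 33), (np.float64(38.6), 20), (np.float64(25.8), 14), (np.float64(24.9), 6), None]
```

Call:
carry_out([
  {"linear":[0,0,-0.05],"delta_rot":[0,0,0],"grip":-1},
  {"linear":[0,0,-0.1],"delta_rot":[0,0,0],"grip":-1},
  {"linear":[0,0,-0.15],"delta_rot":[0,0,0],"grip":-1},
  {"linear":[0,0,-0.15],"delta_rot":[0,0,0],"grip":-1},
])

```text
time_s: 19.6
tool_pos: [541.1, -124.4, 233.1]
ee_rot: [1.873, 1.77, -0.685]
contact_force: [0.7, -0.3, -1.6]
grip_width: 50.7
```

Call:
carry_out([
  {"linear":[0,0,-0.03],"delta_rot":[0,0,0],"grip":-1},
  {"linear":[0,0,-0.06],"delta_rot":[0,0,0],"grip":-1},
  {"linear":[0,0,-0.06],"delta_rot":[0,0,0],"grip":-1},
])

```text
time_s: 19.9
tool_pos: [541.1, -124.4, 232.6]
ee_rot: [1.872, 1.77, -0.685]
contact_force: [0.1, 0.9, -1.4]
grip_width: 51.4
```

```bash
python3 chk2.py 0
```

```text
[ 541.1 -124.5  232.6] [-0.1  0.2 -1. ] 19.95
tin top z 128.34173707393725 slopes a,b [-1.30000e-02  1.20000e-02  1.28698e+02]
base front a 25.92 slope 0.027 end b [-42.5 -41.9 -41.3] a-z slope -0.004
spacer front a 26.03 slope 0.060 end b [-41.6 -41.2 -40.4] a-z slope 0.017
tin front a 25.76 slope -0.031 end b [-42.2 -41.6 -41.1] a-z slope 0.023
```

Call:
carry_out([
  {"linear":[0,0,-0.02],"delta_rot":[0,0,0],"grip":-1},
  {"linear":[0,0,-0.04],"delta_rot":[0,0,0],"grip":-1},
  {"linear":[0,0,-0.04],"delta_rot":[0,0,0],"grip":-1},
])

```text
time_s: 20.25
tool_pos: [541.2, -124.5, 232.4]
ee_rot: [1.873, 1.77, -0.684]
contact_force: [-1.4, 2.7, 5.9]
grip_width: 51.1
```

Call:
carry_out([
  {"linear":[0,0,-0.02],"delta_rot":[0,0,0],"grip":-1},
  {"linear":[0,0,-0.03],"delta_rot":[0,0,0],"grip":-1},
  {"linear":[0,0,-0.03],"delta_rot":[0,0,0],"grip":-1},
])

```text
time_s: 20.55
tool_pos: [541.2, -124.5, 232.3]
ee_rot: [1.872, 1.77, -0.684]
contact_force: [-1.2, 4.3, 9.9]
grip_width: 51.4
```

Contact; ease off slightly and release.

Call:
carry_out([
  {"linear":[0,0,0.03],"delta_rot":[0,0,0],"grip":-1},
  {"linear":[0,0,0.03],"delta_rot":[0,0,0],"grip":0.4},
  {"linear":[0,0,0.03],"delta_rot":[0,0,0],"grip":0.7},
  {"linear":[0,0,0.03],"delta_rot":[0,0,0],"grip":1},
  {"linear":[0,0,0.03],"delta_rot":[0,0,0],"grip":1},
])

```text
time_s: 21.05
tool_pos: [541.1, -124.5, 232.1]
ee_rot: [1.873, 1.77, -0.685]
contact_force: [-0.4, -0.5, 0.0]
grip_width: 85.6
```

Call:
carry_out([
  {"linear":[0,0,0],"delta_rot":[0,0,0],"grip":1},
  {"linear":[0,0,0],"delta_rot":[0,0,0],"grip":1},
])

```text
time_s: 21.25
tool_pos: [541.1, -124.5, 232.1]
ee_rot: [1.873, 1.77, -0.685]
contact_force: [0.5, -0.3, 0.3]
grip_width: 85.6
```

```bash
python3 chk2.py 0
```

```text
[ 541.1 -124.5  232.2] [-0.2  0.2  0.2] 21.3
tin top z 128.03168484137356 slopes a,b [ 0.0000e+00 -6.0000e-03  1.2781e+02]
base front a 25.69 slope 0.019 end b [-42.5 -42.  -41.3] a-z slope 0.005
spacer front a 26.05 slope 0.050 end b [-41.3 -41.  -40.2] a-z slope 0.015
tin front a 26.05 slope -0.036 end b [-41.8 -41.1 -40.5] a-z slope 0.030
```

Call:
carry_out([
  {"linear":[0.05,0.7,0.7],"delta_rot":[0,0,0],"grip":1},
  {"linear":[0.1,2.2,2.2],"delta_rot":[0,0,0],"grip":1},
  {"linear":[0.2,4.5,4.2],"delta_rot":[0,0,0],"grip":1},
  {"linear":[0.4,7,6.2],"delta_rot":[0,0,0],"grip":1},
  {"linear":[0.5,9.5,8],"delta_rot":[0,0,0],"grip":1},
])

```text
time_s: 21.8
tool_pos: [546.1, -28.1, 313.6]
ee_rot: [1.873, 1.77, -0.684]
contact_force: [-0.9, 0.3, 0.5]
grip_width: 85.8
```

Call:
carry_out([
  {"linear":[0.2,3.5,1],"delta_rot":[0,0,0],"grip":1},
  {"linear":[0.4,7,2],"delta_rot":[0,0,0],"grip":1},
  {"linear":[0.6,10,3],"delta_rot":[0,0,0],"grip":1},
  {"linear":[0.6,10,3],"delta_rot":[0,0,0],"grip":1},
  {"linear":[0.6,10,3],"delta_rot":[0,0,0],"grip":1},
])

```text
time_s: 22.3
tool_pos: [551.9, 70.9, 342.6]
ee_rot: [1.872, 1.771, -0.684]
contact_force: [1.0, -0.5, -0.1]
grip_width: 85.5
```

```bash
python3 chk2.py 0; python3 yaw.py; python3 - <<'E'
from cmp import *
s=snap('scene','fin');t=snap('top','fint');P=pts(s)[180:360,130:320].reshape(-1,3);P=P[~np.isnan(P[:,0])];ac,bc=547.42,-198.25
a=P@az(-3.2)-ac;b=P@az(86.8)-bc;z=P[:,2]
for nm,zl,zh in(('base',20,46),('spacer',60,86),('tin',98,120)):
    k=(z>zl)&(z<zh)&(a>17)&(a<36)&(abs(b)<60);print(nm,'b ends',np.percentile(b[k],[1,3,97,99]).round(1))
print('blue',face(t,(315,180,375,228),26,50,36))
E
```

```text
[551.9  70.1 342.4] [ 1.   0.6 -0.2] 22.35
tin top z 127.91545660290163 slopes a,b [-1.00000e-02  2.10000e-02  1.28513e+02]
base front a 25.67 slope 0.008 end b [-42.5 -41.8 -41.1] a-z slope 0.008
spacer front a 25.91 slope 0.037 end b [-41.3 -41.  -40.3] a-z slope 0.027
tin front a 26.10 slope -0.012 end b [-41.8 -40.9 -40.3] a-z slope 0.025
base [(np.float64(25.6), 44), (np.float64(25.7), 46), (np.float64(26.1), 45), (np.float64(26.7), 41), (np.float64(26.8), 46), (np.float64(26.9), 44), (np.float64(26.4), 43), (np.float64(26.3), 43), (np.float64(26.8), 44), (np.float64(26.5), 26)]
spacer [(np.float64(25.9), 48), (np.float64(26.2), 52), (np.float64(26.0), 51), (np.float64(26.3), 49), (np.float64(26.1), 48), (np.float64(26.1), 48), (np.float64(25.3), 48), (np.float64(25.5), 47), (np.float64(25.8), 47), (np.float64(25.7), 32)]
tin [(np.float64(26.3), 50), (np.float64(26.1), 53), (np.float64(25.9), 50), (np.float64(26.0), 50), (np.float64(26.0), 48), (np.float64(26.0), 54), (np.float64(25.4), 49), (np.float64(25.3), 49), (np.float64(24.9), 48), (np.float64(25.1), 41)]
base b ends [-41.7 -40.1  34.5  36.3]
spacer b ends [-41.2 -39.7  34.6  36.2]
tin b ends [-40.9 -39.2  35.5  37.4]
blue (((580.6259155273438, -22.204402923583984), (40.82026672363281, 53.8647575378418), 80.3218994140625), np.float64(35.25597843617635), np.float64(2.0043120835543093), np.int64(412))
```

View pics/fin.png

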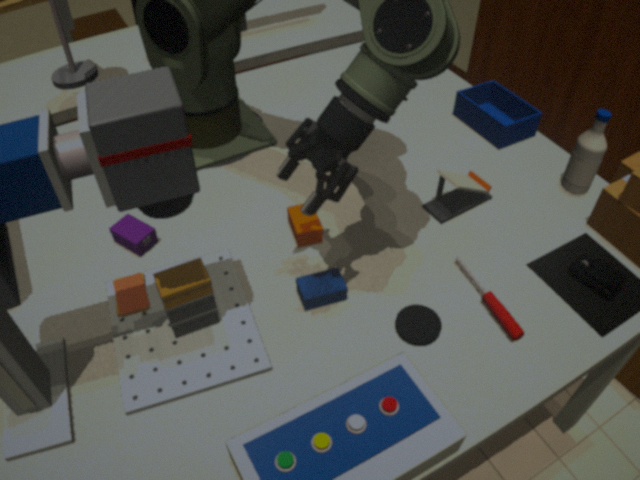

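```bash
python3 -c "
from plant import r
print(r.job_done())"
```

```text
the job is handed in; nothing more can be done
None
```

The spacer case is stacked on the standing case and the gold tin is level on top. I handed the job in at about 22.5 s of robot time, with the arm holding clear of everything.

- **Stacking:** I picked both up with the tool leaned 40° and the hand on the open +y side. The tin was gripped from the uphill side of the ramp and turned half round, so the hand stayed clear of the lens. I lowered each piece in small steps until it touched, then released it. The touch force was about 18 N for the spacer case and about 11 N for the tin.
- **Fit:** The front faces of the three pieces agree within about 0.5 mm and the ends within about 1 mm. Yaw differs by no more than about 1–2° and the tin's lid is level at about 128 mm. The standing case did not move measurably.
- **Not fully checked:** The last top-view measurement of the blue tin was not usable because the arm hid half of it. In the scene picture it is in its original place. The other items look unmoved there too, by eye only. Nothing was felt that suggested a bump on the laser head, but I did not measure its position again afterwards.

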